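# Set out dried samples on the layout board and pile their carrier plates

### The job

The dried samples have arrived standing on two steel carrier plates. Set them out on the white layout board, each centred on its ring and the vial and bottle kept upright throughout: the vial in the ring next to the timer, the small bottle in the ring next to the tape roll, and the nest of weighing boats in the ring between them. Then lay the emptied small plate squarely on the middle of the large plate, long sides parallel, leaving the large plate, the timer and the tape roll where they are.

Things in the scene. Friction and masses are not known exactly. Their poses are not given: they have to be found in the camera images.
- vial_mid (a point): clear sample vial with a wide white screw cap with an orange centre, 30 mm across the cap, 27 mm across the body, 56 mm tall, 28 g; the point is its centre, 28 mm above its foot; z is its upright axis. Starts upright on one of the plates. The body up to 42 mm above the foot is the part to grip
- bottle_mid (a point): small brown reagent bottle with a black screw cap, body 41 mm across up to 53 mm, then a 28 mm cap, 90 mm tall, 90 g; the point is its centre, 45 mm above its foot; z is its upright axis. Starts upright on one of the plates
- boats_mid (a point): nest of white weighing boats (one solid piece), 48 mm along its x, 73 mm along its y, 17 mm high (the firm part is its lower 11 mm), 18 g; the point is on its centre line, 8 mm above its underside. Starts flat on one of the plates; grip it across x
- plate_small_mid (a point): the smaller dark steel carrier plate, 54 mm along its x, 110 mm along its y, 8 mm thick, 0.36 kg; the point is its centre, 4 mm above its underside. Starts flat on the worktop (z = 0) with one of the three items in its middle, to the right of the board. The fixed analytical balance, some 0.35 m high, stands on the bench from x = 0.57 m on, between y = -0.01 and -0.23 m: carry things past it in front, over the board
- plate_large: the larger dark steel carrier plate, 66 mm along its x, 190 mm along its y, 8 mm thick, 0.75 kg; origin at the middle of its underside. Loose, flat on the worktop (z = 0), with two of the three items on it, 50 mm either side of its middle along y. Which of the three items stands where changes from start to start
- ring_left (a point): centre of the left ring (as seen from the robot) on the upper face of the white layout board. The board is fixed, 110 mm by 420 mm, its top 10 mm above the worktop; its long side runs along this point's y axis. The three like grey rings are 56 mm across, 85 mm apart in a row along the board, and only drawn: their surface is flat
- ring_mid (a point): centre of the middle ring on the board's upper face; same axes
- ring_right (a point): centre of the right ring on the board's upper face; same axes
- timer: white bench timer, 60 x 68 x 18 mm, loose at one end of the board (left or right end, changing with the start) about 83 mm beyond the nearest ring's centre; origin at the middle of its underside
- tape: roll of beige tape lying flat, 68 mm across, 19 mm high, loose at the other end of the board; origin at the middle of its underside
Mind the look-alikes: they are no part of the job. Leave any red look-alike of the part that bears vial_mid alone.

How it is judged:
By the outcome, as a careful person would: the job done as asked, in the order asked, and still so for the second after the job is handed in, with the robot touching nothing.
It also fails if it takes over 106 s, if anything falls off the work surface, if the arm or the gripper's body presses on something with over 40 N, if the wrist force passes 120 N, or if a joint passes its speed limit or range.

### The arm

A 6-joint arm with a two-finger parallel gripper is mounted at the origin on a cart in front of the work surface, level with it; the furniture and walls round the work are solid. World frame = base frame: x ahead of the robot, y to its left, z up, the work surface at z = 0. Lengths are in m, angles in rad, forces in N, time in s.
With the tool pointing down it reaches from about 0.35 to 0.85 m from the base axis. Payload 8.1 kg.
Tool frame: the origin (TCP) lies on the centre line of the jaws, within the pads' length; the fingertips stand robot.tip_extent ahead of it and the grasp point (between the pads) lies 11 mm behind it (robot.tip_extent is the distance from the TCP to the fingertips, in m); y points along the fingers, z is the direction in which the jaws open and shut, and the axes are right-handed (so a half turn about y gives the same grasp; the last joint's range is limited). The gripper opens to 93 mm and grips with 3 to 60 N. Pads are 15 mm wide; open, the fingers measure 128 mm over their backs; the gripper's body (75 mm by 188 mm) begins 65 mm behind the grasp point.
Start: joints at [1.032, 0.13, 1.488, -0, 1.523, -0.085], TCP at [0.263, 0.539, 0.227] pointing down, gripper open.
Joint ranges: [-2.96, 2.96], [-0.89, 2.26], [0.02, 2.5], [-1.34, 4.48], [0, 2.73], [-2.66, 2.66]. Speed limits (rad/s): [2.39, 2.39, 2.79, 3.14, 3.14, 3.14].

### API

Orientations are given as a rotation vector (axis times angle).
In Python, from plant import monitor, optics, robot gives the robot as it stands.
- The arm moves only by the shell command python3 -m inch 'ROWS' [OPENING] [FORCE]. ROWS is JSON, a list that holds one entry, the list of rows, each a list of 6 numbers: the shift along the tool's x, y, z in mm, then the turn, a rotation vector about the tool's x, y, z in rad. A call has 1 to 8 rows; each row shifts and turns the commanded pose from where the row before left it, along the tool's axes as they then stand; what a row does not reach is not made up. A row lasts 1/8 s, in which the tool goes at most 62.5 mm and 10.7 degrees, less where a joint would pass 70% of its speed; a pose out of reach is approached as far as the arm can. A call is refused whole if a number of a shift passes 62.5 or a number of a turn 0.188, either way. A call with a gripper value outside its range is refused whole. OPENING is the finger opening in mm, from 0 to 93, set as the call begins (- or left out, the last holds). The fingers move at their own pace and stop on an object; FORCE is the grip in N (left out, the last holds). Time passes only in rows, so rows that do not move let the fingers close. It gives the time, the measured TCP pose, the force and the opening at its end, in the units of the state.
- monitor.read_state(): the state, without advancing time (a new reading comes with each control period).
- optics.read_camera(name): name is "scene" or "side" or "wrist"; returns a dict with "image" (420x560x3 uint8, blue, green, red), "fx", "fy", "cx", "cy" (pixels), "rvec" (rotation vector, rad) and "tvec" (3), from world to camera coordinates, as OpenCV has them. Camera axes: x right, y down, z forward; pixel columns grow to the right and rows downward; lengths in m; the calibration is good to about 2 mm. The wrist camera is an equidistant fisheye: a pixel r from the principal point sees the ray r / f radians off the axis. A picture is of the moment at which its call begins. There is no depth.
- robot.close_job(): hands the job in, once; it reports no verdict.
The state is a dict: "t": time; "q": joint angles; "dq": joint speeds; "joint_torque": joint torques, N m; "tool_pos": TCP position; "orientation": TCP orientation; "force": force on the tool from outside, world axes, zero at the start; "wrist_torque": the same for the moment, N m; "opening": finger opening in m.
Only numpy, scipy, OpenCV 4.12 (cv2) and the standard library are available. Lean on these libraries where they do the work, as an engineer would, in place of code of your own. Each camera call takes 0.05 s, during which the arm holds its last target.

## Working session

There is one attempt and no reset: what is moved stays moved. The work goes in short steps, Python scripts to look and compute and a shell command to move; the robot and the scene stay as the last step left them, time stands still between calls to the robot, and variables do not carry over. Pictures are saved under pics/ and viewed, and the job is handed in when it is done.

```bash
ls; mkdir -p pics; python3 - <<'E'
from plant import monitor, optics, robot
import cv2
print(monitor.read_state()); print(robot.tip_extent)
for n in ("scene","side","wrist"):
    c=optics.read_camera(n); cv2.imwrite(f"pics/{n}0.png",c["image"]); print(n,{k:v for k,v in c.items() if k!="image"})
E
```

```text
pics
{'t': 0.0, 'q': array([ 1.03163783e+00,  1.31155375e-01,  1.48929982e+00,  6.00034082e-06,
        1.52303159e+00, -8.54336044e-02]), 'dq': array([-0.00130371, -0.0003331 ,  0.00105292, -0.00062665,  0.00103202,
        0.00286945]), 'joint_torque': array([-1.18980474e-04, -5.59856629e+01, -4.91753161e+01,  7.67927477e-02,
        3.54787242e-02, -1.31928673e-04]), 'tool_pos': array([0.26268809, 0.5387964 , 0.22557965]), 'orientation': array([-1.54316193,  0.35635398, -0.35542413]), 'force': array([-1.07884394,  1.12301153,  0.20236831]), 'wrist_torque': array([-0.01075144, -0.02192597,  0.0624732 ]), 'opening': 0.093151016769495}
0.008
scene {'fx': 401.6141499212299, 'fy': 401.6141499212299, 'cx': 282.62522023053265, 'cy': 208.073068426196, 'rvec': array([ 1.86770507, -1.19590439,  0.62732468]), 'tvec': array([-0.25786214,  0.30091717,  0.58719002])}
side {'fx': 452.2482153463053, 'fy': 452.2482153463053, 'cx': 284.8081586921299, 'cy': 208.25954584019192, 'rvec': array([ 2.028114  , -0.49016337,  0.29479655]), 'tvec': array([-0.48610272,  0.15607302,  1.09177324])}
wrist {'fx': 325.19226210127806, 'fy': 325.19226210127806, 'cx': 277.5291450581878, 'cy': 204.99421202538795, 'rvec': array([-2.47419035, -1.54726715, -0.19587953]), 'tvec': array([-0.59873146, -0.0283489 ,  0.38936264])}
```

View pics/scene0.png

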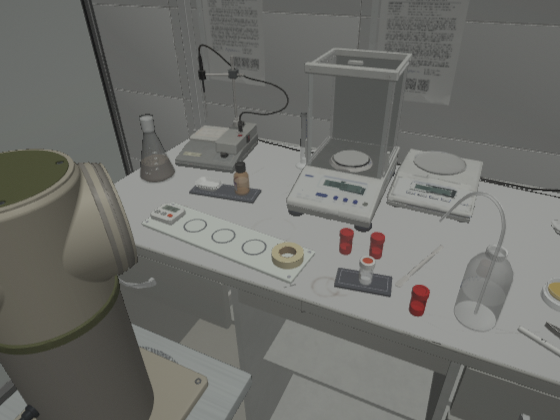

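View pics/side0.png

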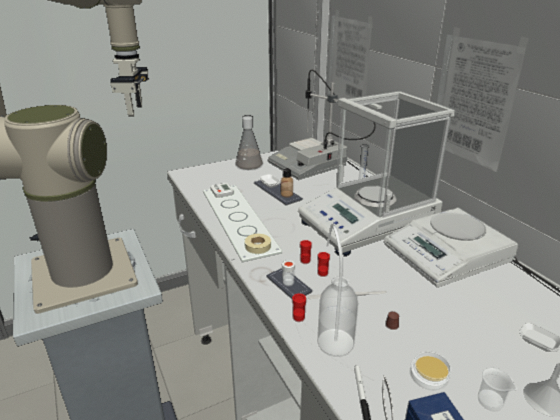

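View pics/wrist0.png

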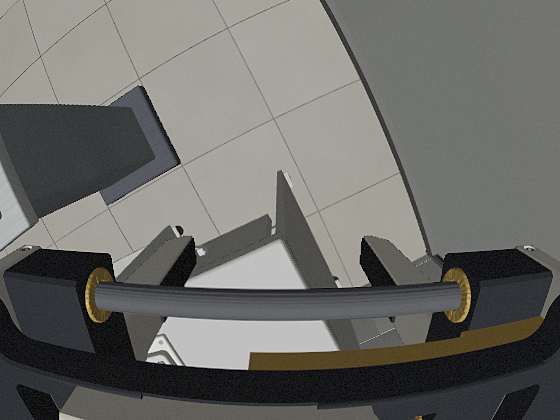

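```bash
cat > h.py <<'E'
import numpy as np, cv2
from scipy.spatial.transform import Rotation as R
from plant import monitor, optics, robot
def cam(n):
    return optics.read_camera(n)
def ray(c,u,v,fish=False):
    x=(u-c["cx"])/c["fx"]; y=(v-c["cy"])/c["fy"]
    if fish:
        th=np.hypot(x,y); s=np.sin(th)/max(th,1e-9); d=np.array([x*s,y*s,np.cos(th)])
    else: d=np.array([x,y,1.])
    Rm=R.from_rotvec(c["rvec"]).as_matrix()
    o=-Rm.T@c["tvec"]; d=Rm.T@d; return o,d/np.linalg.norm(d)
def onz(c,u,v,z,fish=False):
    o,d=ray(c,u,v,fish); return o+d*(z-o[2])/d[2]
def proj(c,p,fish=False):
    p=np.atleast_2d(p); q=p@R.from_rotvec(c["rvec"]).as_matrix().T+c["tvec"]
    if fish:
        r=np.hypot(q[:,0],q[:,1]); th=np.arctan2(r,q[:,2]); x=q[:,0]/r*th; y=q[:,1]/r*th
    else: x=q[:,0]/q[:,2]; y=q[:,1]/q[:,2]
    return np.c_[x*c["fx"]+c["cx"],y*c["fy"]+c["cy"]]
def save(n,img,box=None,k=1):
    if box: u0,v0,u1,v1=box; img=img[v0:v1,u0:u1]
    cv2.imwrite(n,cv2.resize(img,None,fx=k,fy=k,interpolation=cv2.INTER_CUBIC))
def move(target,yaw=None):
    "delta needed in tool axes (mm) & rotvec to pointing-down with finger z axis at yaw"
    s=monitor.read_state(); Rt=R.from_rotvec(s["orientation"]); M=Rt.as_matrix()
    out=[M.T@(np.array(target)-s["tool_pos"])*1000]
    if yaw is not None:
        z=np.array([np.cos(yaw),np.sin(yaw),0])
        if z@M[:,2]<0: z=-z
        y=np.array([0,0,-1.]); x=np.cross(y,z)
        out.append((Rt.inv()*R.from_matrix(np.c_[x,y,z])).as_rotvec())
    return out
E
python3 - <<'E'
from h import *
np.set_printoptions(precision=4,suppress=True)
s=monitor.read_state(); print(R.from_rotvec(s["orientation"]).as_matrix())
c=cam("scene"); save("pics/s1.png",c["image"],(130,150,330,280),4); save("pics/s2.png",c["image"],(300,210,450,320),5)
c=cam("side"); save("pics/d1.png",c["image"],(190,160,310,270),6); save("pics/d2.png",c["image"],(230,220,350,330),6)
c=cam("wrist"); Rm=R.from_rotvec(c["rvec"]).as_matrix(); o=-Rm.T@c["tvec"]; M=R.from_rotvec(s["orientation"]).as_matrix()
print("wristcam in tool",M.T@(o-s["tool_pos"]),"\n",M.T@Rm.T)
E
```

```text
[[ 0.8988 -0.0007  0.4384]
 [-0.4384 -0.0012  0.8988]
 [-0.0001 -1.     -0.0014]]
wristcam in tool [-0.071  -0.1574 -0.0003] 
 [[-0.0005  0.9677  0.2522]
 [-0.0003 -0.2522  0.9677]
 [ 1.      0.0004  0.0005]]
```

View pics/s1.png

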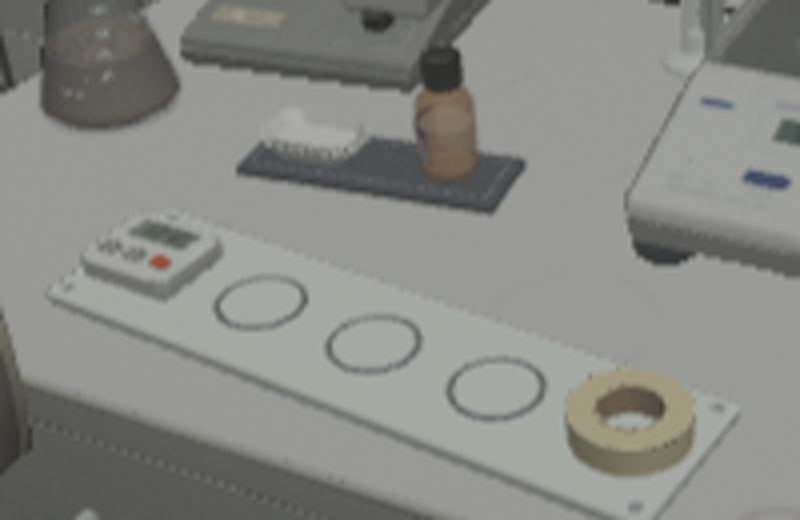

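View pics/s2.png

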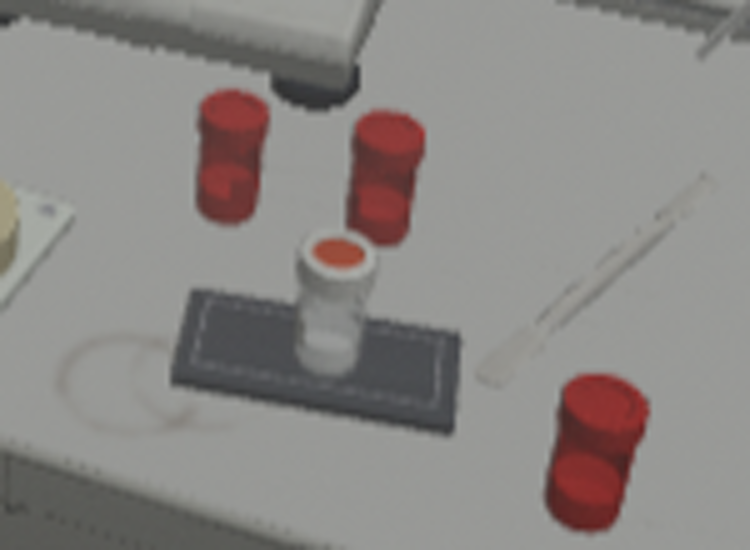

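View pics/d1.png

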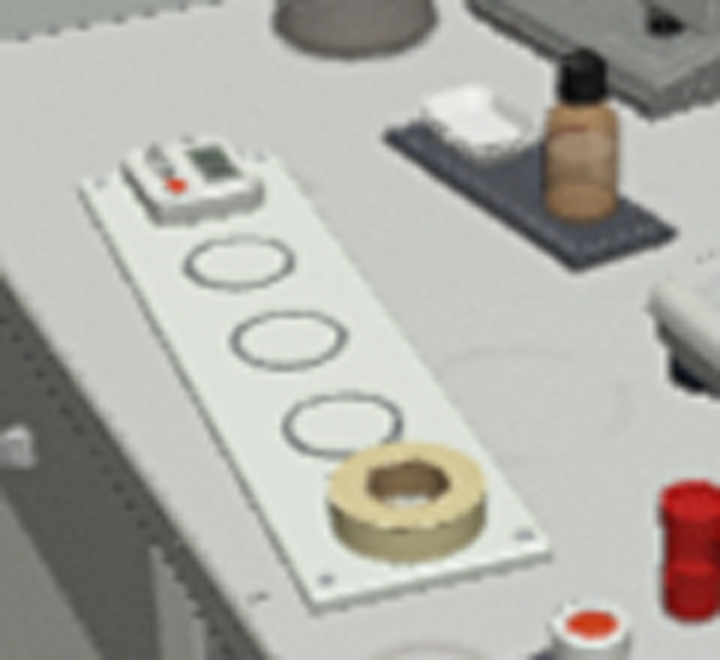

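View pics/d2.png

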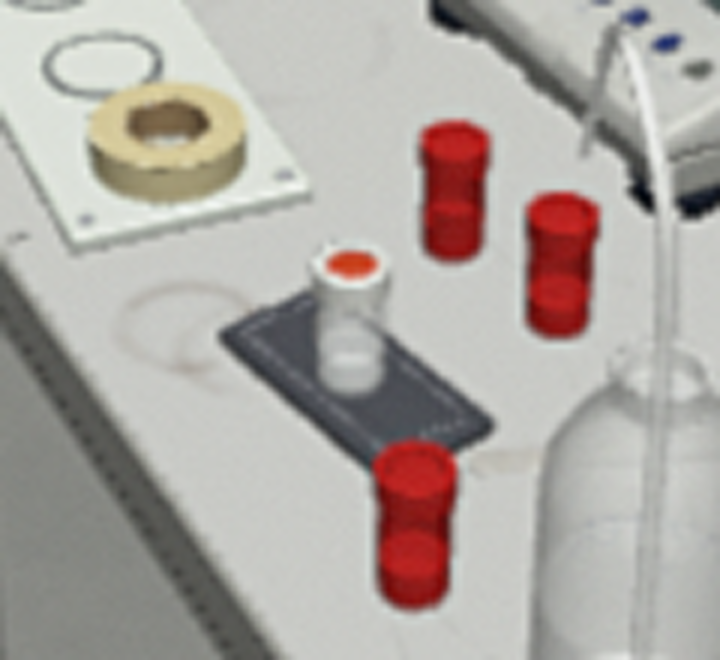

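```bash
python3 - <<'E'
from h import *
np.set_printoptions(precision=4,suppress=True)
c=cam("scene"); d=cam("side")
S1=lambda a,b:((a+.5)/4-.5+130,(b+.5)/4-.5+150)
S2=lambda a,b:((a+.5)/5-.5+300,(b+.5)/5-.5+210)
D1=lambda a,b:((a+.5)/6-.5+190,(b+.5)/6-.5+160)
D2=lambda a,b:((a+.5)/6-.5+230,(b+.5)/6-.5+220)
def both(n,p,q,z):
    print(n,z,onz(c,*p,z)[:2] if p else None,onz(d,*q,z)[:2] if q else None)
both("rl",S1(261,302),D1(239,263),.01);both("rm",S1(374,344),D1(289,340),.01);both("rr",S1(496,388),D1(343,425),.01)
both("cap",S2(339,254),D2(352,264),.064)
both("vfoot",S2(327,364),D2(350,380),.008)
for p in [(195,290),(463,333),(453,424),(172,375)]: both("small",S2(*p),None,.008)
for p in [(220,330),(494,422),(375,465)]: both("small",None,D2(*p),.008)
for p in [(238,168),(525,163),(492,205),(268,135)]: both("large",S1(*p),None,.008)
for p in [(388,135),(675,232),(576,265)]: both("large",None,D1(*p),.008)
both("bcap",S1(441,56),D1(584,58),.098)
both("boat",S1(316,130),D1(477,110),.025)
both("tape",S1(631,405),D1(407,480),.029)
both("timer",S1(152,250),D1(192,180),.028)
E
```

```text
rl 0.01 [0.4354 0.1535] [0.4366 0.1559]
rm 0.01 [0.4274 0.0685] [0.4295 0.0708]
rr 0.01 [ 0.4205 -0.0156] [ 0.422  -0.0135]
cap 0.064 [ 0.4139 -0.2697] [ 0.4166 -0.2692]
vfoot 0.008 [ 0.4133 -0.2707] [ 0.417  -0.2676]
small 0.008 [ 0.4336 -0.2091] None
small 0.008 [ 0.453  -0.3156] None
small 0.008 [ 0.4011 -0.3232] None
small 0.008 [ 0.3823 -0.2169] None
small 0.008 None [ 0.3858 -0.2161]
small 0.008 None [ 0.4538 -0.3148]
small 0.008 None [ 0.402  -0.3163]
large 0.008 [0.5624 0.2641] None
large 0.008 [0.6475 0.0863] None
large 0.008 [0.5907 0.0808] None
large 0.008 [0.6088 0.2722] None
large 0.008 None [0.5675 0.2642]
large 0.008 None [0.6537 0.0884]
large 0.008 None [0.5906 0.0795]
bcap 0.098 [0.6131 0.1249] [0.6203 0.1287]
boat 0.025 [0.604  0.2259] [0.6108 0.2385]
tape 0.029 [ 0.4165 -0.1003] [ 0.4173 -0.0965]
timer 0.028 [0.4337 0.2302] [0.4368 0.2218]
```

```bash
python3 -m inch '[[[45,0,-39,0,0,0],[45,0,-39,0,0,0],[45,0,-39,0,0,0],[45,0,-39,0,0,0],[45,0,-39,0,0,0],[45,0,-39,0,0,0],[45,0,-39,0,0,0],[45,0,-39,0,0,0]]]' 70 10;  python3 - <<'E'
from h import *
np.set_printoptions(precision=4,suppress=True)
c=cam("scene"); d=cam("side")
S1=lambda a,b:((a+.5)/4-.5+130,(b+.5)/4-.5+150)
S2=lambda a,b:((a+.5)/5-.5+300,(b+.5)/5-.5+210)
for p in [(180,55),(405,85)]: print("hot",onz(c,*S1(*p),0))
for p in [(228,208),(380,230),(585,512)]: print("red",onz(c,*S2(*p),0))
print(move((.4155,-.269,.15),np.radians(10)), monitor.read_state()["q"])
E
```

```text
t: 1.4
tool_pos: [0.4503, 0.0992, 0.227]
orientation: [-1.541, 0.355, -0.357]
force: [-0.2, -0.4, 0.6]
opening: 0.0698
hot [0.6983 0.4214 0.    ]
hot [0.7258 0.231  0.    ]
red [ 0.4999 -0.2026  0.    ]
red [ 0.5124 -0.2675  0.    ]
red [ 0.3849 -0.3764  0.    ]
[array([ 129.7982,   77.4549, -342.9569]), array([0.0003, 0.9362, 0.0022])] [ 0.1001 -0.254   1.8565 -0.0019  1.5383 -1.0106]
```

```bash
python3 -m inch '[[[18,0,-49,0,0,0],[18,0,-49,0,0,0],[18,0,-49,0,0,0],[18,0,-49,0,0,0],[19,0,-49,0,0,0],[19,0,-49,0,0,0],[19,0,-49,0,0,0],[0,0,0,0,0.186,0]]]' 45; python3 -m inch '[[[0,0,0,0,0.186,0],[0,0,0,0,0.186,0],[0,0,0,0,0.186,0],[0,0,0,0,0.186,0],[0,0,0,0,0,0]]]';python3 - <<'E'
from h import *
c=cam("wrist"); save("pics/w1.png",c["image"])
print(move((.4155,-.269,.15),np.radians(10)), monitor.read_state()["q"])
E
```

```text
t: 2.5
tool_pos: [0.4149, -0.2662, 0.2265]
orientation: [-1.512, 0.505, -0.505]
force: [-0.1, 0.9, -0.2]
opening: 0.0447
t: 3.12
tool_pos: [0.4157, -0.2631, 0.2267]
orientation: [-1.292, 1.069, -1.069]
force: [-0.3, -0.4, 0.5]
opening: 0.0451
[array([ 5.66490629, 76.67863838, -1.30547564]), array([-1.41651229e-04,  1.73446149e-02, -8.93185461e-05])] [-6.68821340e-01 -1.65510085e-01  1.78055653e+00  1.65581859e-04
  1.52652016e+00 -8.60706207e-01]
```

View pics/w1.png

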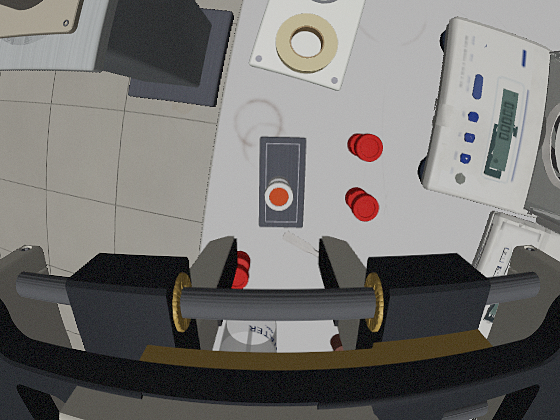

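```bash
python3 - <<'E'
from h import *
np.set_printoptions(precision=4,suppress=True)
c=cam("wrist"); I=c["image"]; save("pics/w1c.png",I,(240,120,330,240),5)
hsv=cv2.cvtColor(I,cv2.COLOR_BGR2HSV)
def cen(m):
    n,l,st,ce=cv2.connectedComponentsWithStats(m.astype(np.uint8)); 
    return [(st[i,4],ce[i]) for i in range(1,n) if st[i,4]>40]
m=np.zeros(I.shape[:2],bool); m[175:215,260:300]=1
o=m&(hsv[...,1]>120)&((hsv[...,0]<20)|(hsv[...,0]>170))
for a,ce in cen(o): print("cap",a,ce,onz(c,*ce,.064,True))
def plate(c,box,z):
    g=cv2.cvtColor(c["image"],cv2.COLOR_BGR2GRAY); return g
for p in [(260.5,138),(305.5,138),(302,226.5),(260,226.5)]: print(onz(c,*p,.008,True)[:2])
E
```

```text
cap 271 [278.5277 196.2066] [ 0.4162 -0.2673  0.064 ]
[ 0.3853 -0.2164]
[ 0.4361 -0.2064]
[ 0.4542 -0.3117]
[ 0.404  -0.3215]
```

View pics/w1c.png

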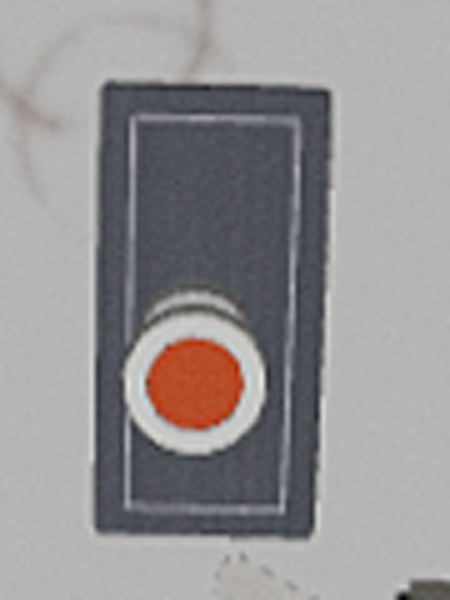

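```bash
python3 -m inch '[[[5,50,-1,0,0.017,0],[0,50,0,0,0,0],[0,45,0,0,0,0],[0,30,0,0,0,0],[0,20,0,0,0,0],[0,8,0,0,0,0],[0,0,0,0,0,0],[0,0,0,0,0,0]]]' 45 10; python3 - <<'E'
from h import *
c=cam("wrist"); save("pics/w2.png",c["image"])
print(move((.416,-.2685,.024),np.radians(10)), monitor.read_state()["force"])
E
```

```text
t: 4.22
tool_pos: [0.4161, -0.2694, 0.0248]
orientation: [-1.285, 1.081, -1.084]
force: [0.3, 0.2, 0.5]
opening: 0.0453
[array([-1.00807042,  0.85602571,  0.01287145]), array([-0.00136331, -0.00389999,  0.00155599])] [-0.30395299  0.20228365  0.08653107]
```

View pics/w2.png

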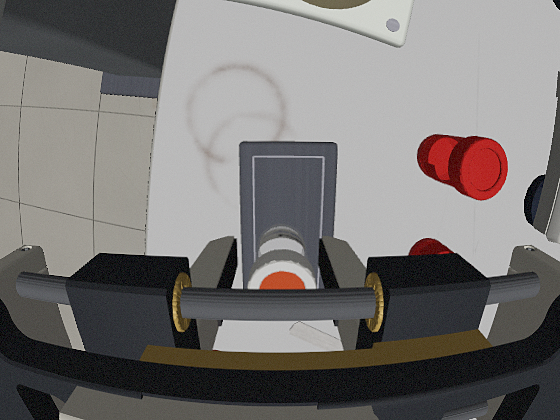

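Vial (cap at 282,285) lies between the fingers, which straddle it evenly. Grip.

```bash
python3 -m inch '[[[0,0,0,0,0,0],[0,0,0,0,0,0],[0,0,0,0,0,0],[0,0,0,0,0,0]]]' 15 12; python3 -m inch '[[[0,-10,0,0,0,0],[0,-30,0,0,0,0],[0,-40,0,0,0,0],[0,-40,0,0,0,0],[0,0,0,0,0,0]]]'; python3 - <<'E'
from h import *
c=cam("wrist"); save("pics/w3.png",c["image"])
c=cam("scene"); save("pics/s3.png",c["image"],(280,150,430,320),4)
print(move((.437,.155,.145),np.radians(-5)))
E
```

```text
t: 4.78
tool_pos: [0.4156, -0.2691, 0.0241]
orientation: [-1.285, 1.082, -1.084]
force: [-0.0, 0.6, 3.8]
opening: 0.0269
t: 5.4
tool_pos: [0.4174, -0.2705, 0.1481]
orientation: [-1.285, 1.077, -1.089]
force: [0.4, -0.9, -0.7]
opening: 0.0268
[array([-414.17201079,   -1.30460043,   93.03990666]), array([-0.00056509,  0.25733553,  0.00057209])]
```

View pics/w3.png

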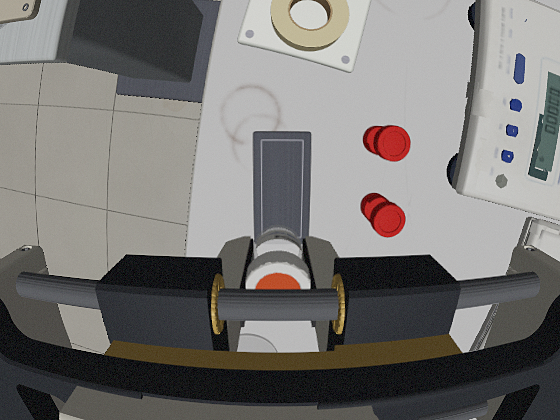

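View pics/s3.png

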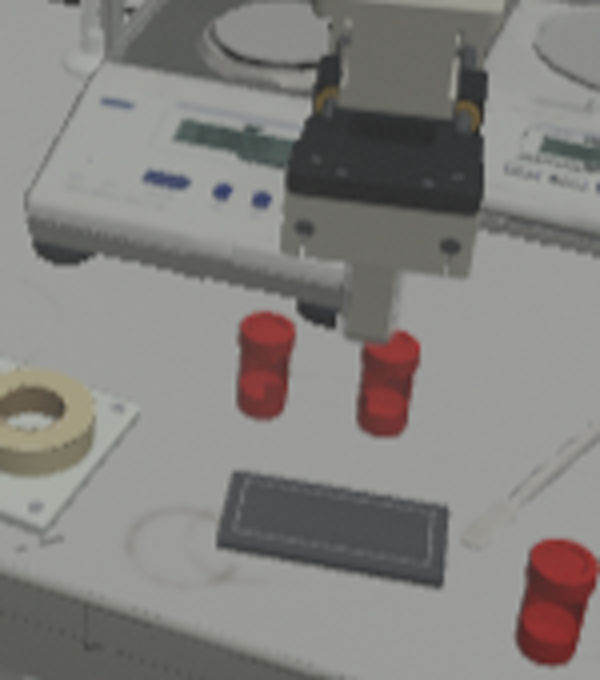

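```bash
python3 -m inch '[[[-40,0,9,0,0,0],[-54,0,12,0,0,0],[-54,0,12,0,0,0],[-54,0,12,0,0,0],[-54,0,12,0,0,0],[-54,0,12,0,0.128,0],[0,0,0,0,0.128,0],[0,0,0,0,0,0]]]'; python3 - <<'E'
from h import *
c=cam("wrist"); save("pics/w4.png",c["image"])
print(monitor.read_state()["tool_pos"])
np.save("/tmp/w4.npy",np.r_[c["rvec"],c["tvec"]])
E
```

```text
t: 6.5
tool_pos: [0.4296, 0.049, 0.1419]
orientation: [-1.171, 1.273, -1.269]
force: [-0.4, 0.3, -0.4]
opening: 0.0266
[0.42985293 0.04834211 0.14222278]
```

View pics/w4.png

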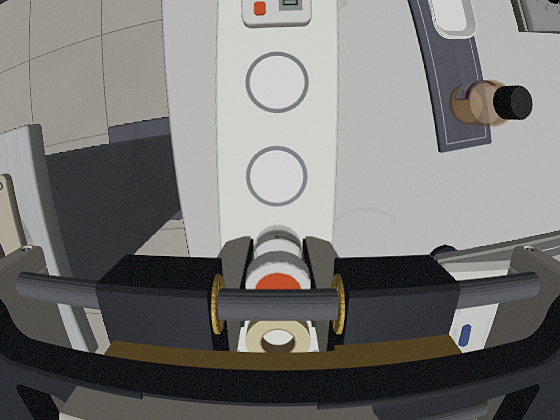

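```bash
cat >> h.py <<'E'
from scipy.optimize import least_squares
def ring(c,box,z=.01,fish=True,thr=None):
    u0,v0,u1,v1=box; g=cv2.cvtColor(c["image"],cv2.COLOR_BGR2GRAY)[v0:v1,u0:u1].astype(float)
    t=thr or np.median(g)-30
    ys,xs=np.nonzero(g<t); P=np.array([onz(c,x+u0,y+v0,z,fish)[:2] for x,y in zip(xs,ys)])
    f=lambda p:np.hypot(P[:,0]-p[0],P[:,1]-p[1])-p[2]
    s=least_squares(f,[*np.median(P,0),.027],loss="soft_l1",f_scale=.001); return s.x,len(P),np.std(s.fun)
E
python3 - <<'E'
from h import *
np.set_printoptions(precision=4,suppress=True)
c=cam("wrist")
print(ring(c,(240,46,314,118)),ring(c,(240,139,314,211)))
s=cam("scene");print(ring(s,(180,216,211,236),fish=False),ring(s,(206,226,239,247),fish=False))
d=cam("side");print(ring(d,(218,196,242,212),fish=False))
print(move((.437,.155,.145),np.radians(-5)))
I=c["image"]; hsv=cv2.cvtColor(I,cv2.COLOR_BGR2HSV)
save("pics/w4c.png",I,(220,220,340,320),5)
E
```

```text
(array([0.4358, 0.1548, 0.026 ]), 797, np.float64(0.0011325347221118967)) (array([0.4283, 0.0702, 0.026 ]), 777, np.float64(0.0011505329532283913))
(array([0.4359, 0.1543, 0.0263]), 66, np.float64(0.007395936213703163)) (array([0.428 , 0.0693, 0.0261]), 70, np.float64(0.004112860155257288))
(array([0.4367, 0.1602, 0.0278]), 68, np.float64(0.011077704791796473))
[array([-107.5682,   -2.0019,   -2.6965]), array([0.0012, 0.0019, 0.0002])]
```

View pics/w4c.png

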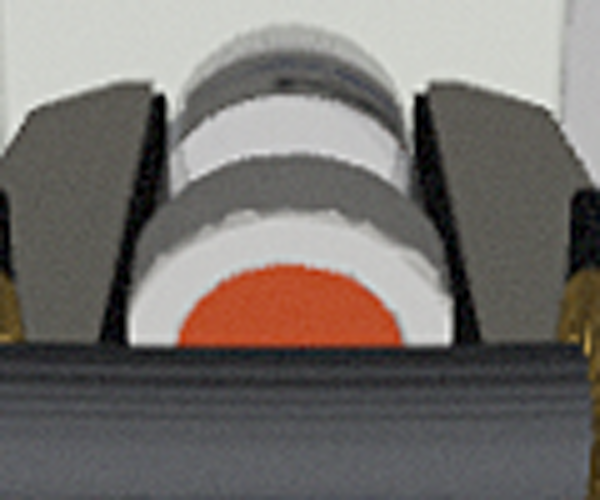

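```bash
python3 - <<'E'
from h import *
np.set_printoptions(precision=4,suppress=True)
c=cam("wrist"); s=monitor.read_state(); M=R.from_rotvec(s["orientation"]).as_matrix()
for n,(u,v) in dict(rim=(291,213),orange=(291,263),ol=(180,345),orr=(403,345),caplo=(291,155),foot=(291,25)).items():
    for h in (.040,.028 if n=="caplo" else .042,-.016):
        p=onz(c,(u+.5)/5-.5+220,(v+.5)/5-.5+220,s["tool_pos"][2]+h,True); print(n,h,(M.T@(p-s["tool_pos"]))*1000)
E
```

```text
rim 0.04 [-16.0809 -40.0011  -1.2629]
rim 0.042 [-17.0017 -42.0012  -1.2638]
rim -0.016 [ 9.7019 16.0022 -1.2396]
orange 0.04 [-11.659  -40.0005  -1.257 ]
orange 0.042 [-12.6555 -42.0007  -1.2579]
orange -0.016 [16.2417 16.003  -1.2308]
ol 0.04 [ -4.0244 -39.9927 -10.3218]
ol 0.042 [ -5.1515 -41.993  -10.1677]
ol -0.016 [ 27.533   16.0145 -14.6375]
orr 0.04 [ -4.057  -40.0065   7.9094]
orr 0.042 [ -5.1835 -42.0065   7.7517]
orr -0.016 [27.4849 15.9942 12.3261]
caplo 0.04 [-21.0563 -40.0017  -1.2696]
caplo 0.028 [-16.0421 -28.0011  -1.2652]
caplo -0.016 [ 2.3433 16.0012 -1.2494]
foot 0.04 [-31.7041 -40.003   -1.2834]
foot 0.042 [-32.3577 -42.0031  -1.2839]
foot -0.016 [-13.4045  15.9993  -1.2699]
```

```bash
python3 -m inch '[[[-35,0,-1,0,0,0],[-35,0,-1,0,0,0],[-35,0,-1,0,0,0],[0,0,0,0,0,0],[0,0,0,0,0,0]]]'; python3 - <<'E'
from h import *
print(move((.4365,.154,.0262),np.radians(-5)))
E
```

```text
t: 7.38
tool_pos: [0.4369, 0.1524, 0.1435]
orientation: [-1.168, 1.272, -1.272]
force: [-0.5, 1.0, -1.1]
opening: 0.0267
[array([ -1.59524841, 117.25814434,  -0.50495898]), array([0.00032106, 0.00153936, 0.00052895])]
```

```bash
python3 -m inch '[[[-1.5,40,-0.5,0,0,0],[0,35,0,0,0,0],[0,20,0,0,0,0],[0,12,0,0,0,0],[0,7,0,0,0,0],[0,0,0,0,0,0],[0,0,0,0,0,0]]]'; python3 - <<'E'
from h import *
print(move((.4365,.154,.0262),np.radians(-5)),monitor.read_state()["force"])
E
```

```text
t: 8.25
tool_pos: [0.4373, 0.1548, 0.0305]
orientation: [-1.166, 1.271, -1.273]
force: [-0.8, 0.6, -0.3]
opening: 0.0267
[array([ 0.87835084,  4.29720576, -0.70012741]), array([-0.00134773,  0.00122518, -0.0004086 ])] [-0.76171692  0.5873092  -0.31926574]
```

```bash
python3 -m inch '[[[0.7,2,-0.6,0,0,0],[0,1.5,0,0,0,0],[0,0,0,0,0,0],[0,0,0,0,0,0]]]';  python3 - <<'E'
from h import *
for i in range(2):
  print(move((.4365,.154,.0262),np.radians(-5))[0],monitor.read_state()["force"])
  c=cam("scene")
save("pics/s5.png",c["image"],(130,150,330,280),4)
E
```

```text
t: 8.75
tool_pos: [0.4359, 0.1541, 0.0262]
orientation: [-1.167, 1.272, -1.272]
force: [0.4, 0.7, 0.2]
opening: 0.0267
[ 0.04150819 -0.04967884  0.64330697] [0.42329262 0.68152119 0.15873179]
[ 0.03935298 -0.04723996  0.62843274] [-0.47233898  0.18722335  0.22578826]
```

View pics/s5.png

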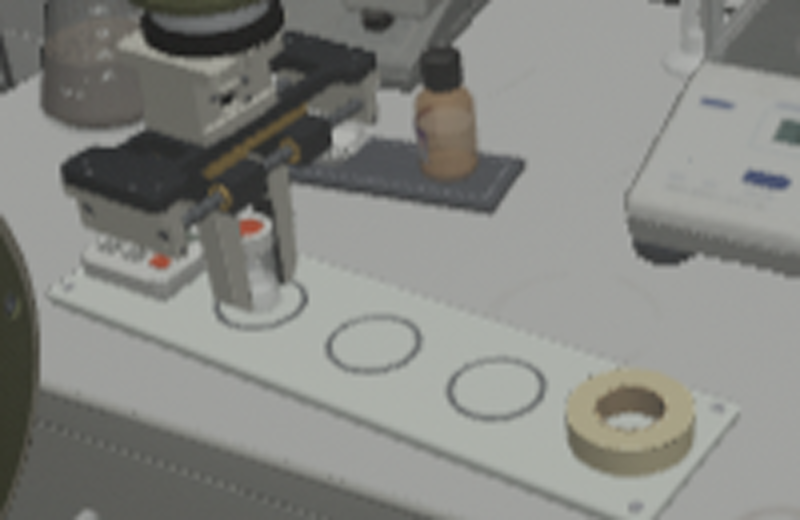

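```bash
python3 -m inch '[[[0,0.4,0.6,0,0,0],[0,0,0,0,0,0]]]'; python3 -m inch '[[[0,0,0,0,0,0],[0,0,0,0,0,0],[0,0,0,0,0,0]]]' 42; python3 -m inch '[[[0,-30,0,0,0,0],[0,-50,0,0,0,0],[0,-50,0,0,0,0],[60,-20,0,0,0,0],[60,0,0,0,0,0],[0,0,0,0,0,0]]]';  python3 - <<'E'
from h import *
np.set_printoptions(precision=4,suppress=True)
c=cam("scene")
save("pics/s6.png",c["image"],(160,180,260,260),7)
w=cam("wrist"); save("pics/w6.png",w["image"])
print(monitor.read_state()["tool_pos"])
E
```

```text
t: 9.1
tool_pos: [0.4361, 0.1541, 0.026]
orientation: [-1.168, 1.273, -1.272]
force: [-4.9, -0.8, 7.9]
opening: 0.0268
t: 9.48
tool_pos: [0.4365, 0.154, 0.0257]
orientation: [-1.167, 1.272, -1.272]
force: [-0.1, -0.1, -0.1]
opening: 0.0416
t: 10.22
tool_pos: [0.4263, 0.0317, 0.176]
orientation: [-1.164, 1.275, -1.278]
force: [0.3, 1.1, 0.6]
opening: 0.042
[0.4263 0.0348 0.1755]
```

View pics/s6.png

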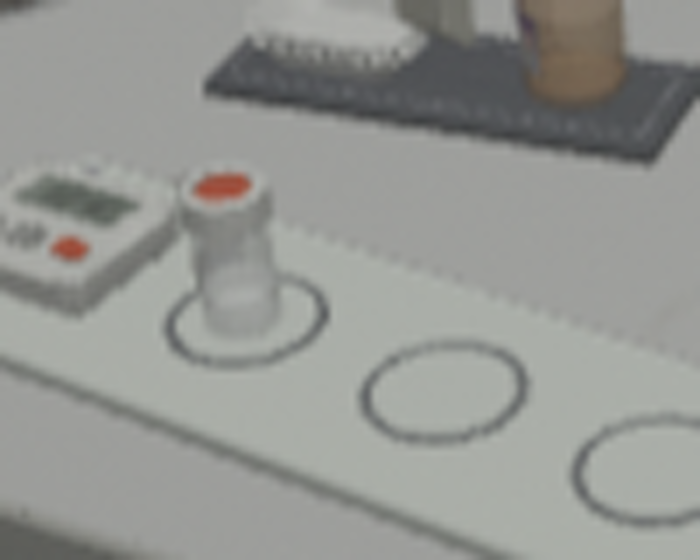

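View pics/w6.png

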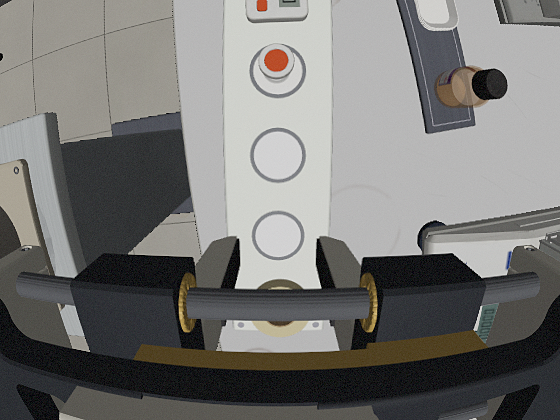

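```bash
python3 - <<'E'
from h import *
np.set_printoptions(precision=4,suppress=True)
c=cam("wrist"); s=cam("scene"); d=cam("side")
for n,b in dict(L=(245,43,309,101),M=(245,124,309,186),Rr=(248,208,306,262)).items():
    u0,v0,u1,v1=b; print(n,ring(c,b))
def cap(c,b,z,fish):
    u0,v0,u1,v1=b; h=cv2.cvtColor(c["image"],cv2.COLOR_BGR2HSV)[v0:v1,u0:u1]
    m=(h[...,1]>110)&((h[...,0]<20)|(h[...,0]>170)); y,x=np.nonzero(m); print("cap",len(x),onz(c,x.mean()+u0,y.mean()+v0,z,fish))
cap(c,(255,40,298,85),.066,True); cap(s,(185,200,203,214),.066,False)
dark=lambda c,b,z,f:None
cap(d,(215,180,245,205),.066,False)
save("pics/w6c.png",c["image"],(380,0,520,140),5); save("pics/d6.png",d["image"],(200,160,310,260),6)
E
```

```text
L (array([0.4365, 0.1498, 0.0216]), 1172, np.float64(0.0074409852226295335))
M (array([0.4283, 0.0704, 0.026 ]), 633, np.float64(0.001130122255905505))
Rr (array([ 0.4209, -0.0141,  0.026 ]), 535, np.float64(0.0011364399660432037))
cap 418 [0.4346 0.1546 0.066 ]
cap 18 [0.4332 0.1524 0.066 ]
cap 15 [0.4215 0.1507 0.066 ]
```

View pics/w6c.png

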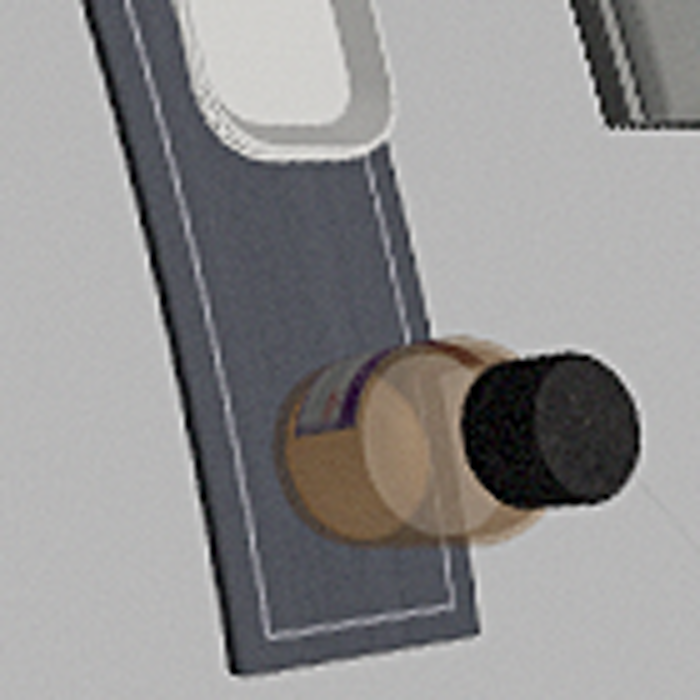

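View pics/d6.png

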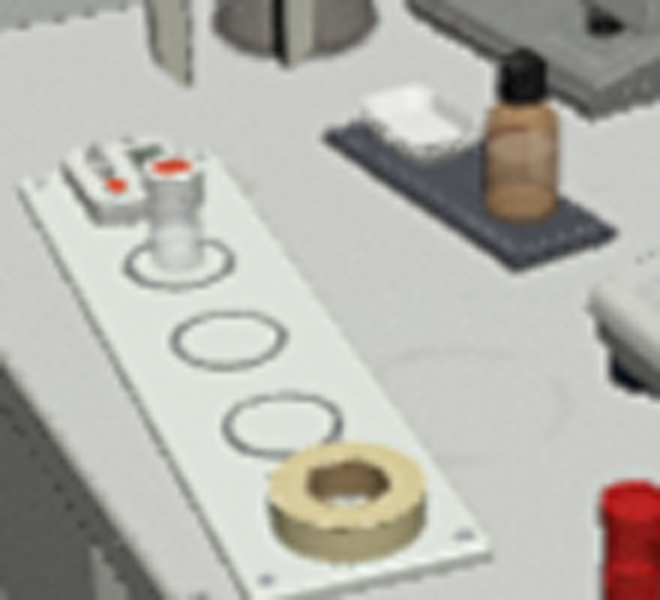

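```bash
python3 - <<'E'
from h import *
np.set_printoptions(precision=4,suppress=True)
c=cam("wrist"); s=cam("scene"); d=cam("side")
W=lambda a,b:((a+.5)/5-.5+380,(b+.5)/5-.5)
print("cap",onz(c,*W(589,430),.098,True),"foot",onz(c,*W(353,462),.008,True))
for p in [(240,670),(480,632),(105,0)]: print(onz(c,*W(*p),.008,True))
S=lambda a,b:((a+.5)/7-.5+160,(b+.5)/7-.5+180)
print("foot scene",onz(s,*S(573,80),.008)); print("vialfoot",onz(s,*S(240,318),.01),"cap",onz(s,*S(222,187),.066))
D=lambda a,b:((a+.5)/6-.5+200,(b+.5)/6-.5+160)
print("foot side",onz(d,*D(519,203),.008)," cap ",onz(d,*D(524,62),.098)); print("vialfoot",onz(d,*D(177,263),.01),"cap",onz(d,*D(171,167),.066))
E
```

```text
cap [0.6174 0.1325 0.098 ] foot [0.6201 0.1319 0.008 ]
[0.5891 0.0865 0.008 ]
[0.6532 0.0945 0.008 ]
[0.5716 0.2339 0.008 ]
foot scene [0.6231 0.1337 0.008 ]
vialfoot [0.4348 0.1561 0.01  ] cap [0.4325 0.1523 0.066 ]
foot side [0.6243 0.1409 0.008 ]  cap  [0.618  0.1242 0.098 ]
vialfoot [0.4357 0.1564 0.01  ] cap [0.4347 0.1535 0.066 ]
```

```bash
python3 -m inch '[[[-20,-5,40,0,-0.15,0],[-20,-5,40,0,-0.15,0],[-20,-5,45,0,0,0],[-10,0,50,0,0,0],[0,0,0,0,0,0],[0,0,0,0,0,0]]]' 62;  python3 - <<'E'
from h import *
np.set_printoptions(precision=4,suppress=True)
w=cam("wrist"); save("pics/w7.png",w["image"])
print(monitor.read_state()["tool_pos"],move((.619,.131,.19),np.radians(12)))
E
```

```text
t: 11.38
tool_pos: [0.5922, 0.1242, 0.1897]
orientation: [-1.305, 1.05, -1.048]
force: [-0.1, 0.6, 1.2]
opening: 0.062
[0.5922 0.1239 0.1904] [array([-1.2479,  0.4139, 27.7237]), array([0.0006, 0.0053, 0.0001])]
```

View pics/w7.png

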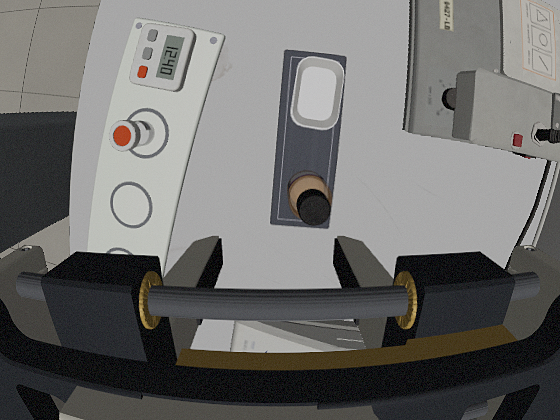

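```bash
python3 - <<'E'
from h import *
np.set_printoptions(precision=4,suppress=True)
c=cam("wrist"); save("pics/w7c.png",c["image"],(255,35,360,240),3.9)
E
```

```text
(no output)
```

View pics/w7c.png

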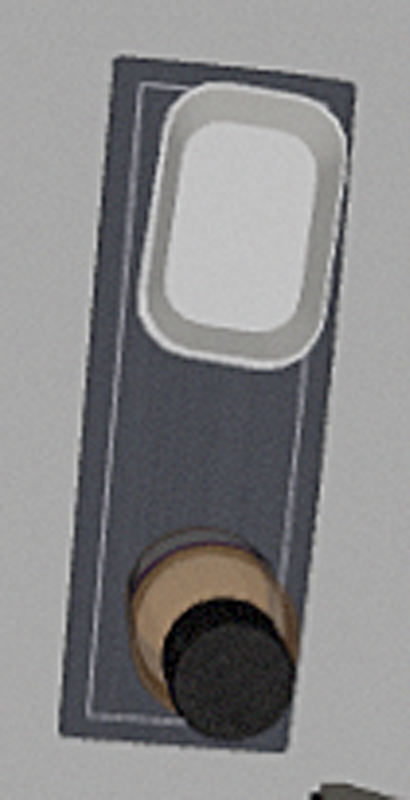

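```bash
python3 - <<'E'
from h import *
np.set_printoptions(precision=4,suppress=True)
c=cam("wrist")
W=lambda a,b:((a+.5)/3.9-.5+255,(b+.5)/3.9-.5+35)
print("cap",onz(c,*W(229,675),.098,True))
P=[]
for p in [(115,58),(356,83),(288,750),(60,735)]:
    P.append(onz(c,*W(*p),.008,True)[:2]); print(P[-1])
P=np.array(P); print("centre",P.mean(0),"yaw",np.degrees(np.arctan2(*(P[0]-P[3])))*-1,np.degrees(np.arctan2(*(P[1]-P[2])))*-1,np.linalg.norm(P[0]-P[1]),np.linalg.norm(P[0]-P[3]))
# boats: rim extents at z=.025
B=[onz(c,*W(*p),.025,True)[:2] for p in [(163,135),(345,150),(328,320),(140,300)]]
print(B,np.mean(B,0)); print("floor c",onz(c,*W(241,225),.012,True), "rim top/bot",onz(c,*W(255,82),.025,True),onz(c,*W(230,368),.025,True),"l/r",onz(c,*W(150,215),.025,True),onz(c,*W(339,235),.025,True))
E
```

```text
cap [0.6185 0.1321 0.098 ]
[0.5663 0.2687]
[0.6305 0.2779]
[0.6557 0.0927]
[0.5913 0.0834]
centre [0.6109 0.1807] yaw 7.687770859237088 7.731571783552406 0.0648829201269082 0.18698668034523272
[array([0.5828, 0.2477]), array([0.6287, 0.2554]), array([0.6341, 0.2111]), array([0.5863, 0.2049])] [0.608  0.2298]
floor c [0.6082 0.231  0.012 ] rim top/bot [0.6025 0.267  0.025 ] [0.6123 0.1931 0.025 ] l/r [0.5841 0.2267 0.025 ] [0.632  0.2332 0.025 ]
```

```bash
python3 -m inch '[[[-2,0,28,0,0.08,0],[0,0,0,0,0,0],[0,0,0,0,0,0]]]'; python3 - <<'E'
from h import *
np.set_printoptions(precision=4,suppress=True)
print(monitor.read_state()["tool_pos"],move((.619,.1318,.035),np.radians(7.7)))
E
```

```text
t: 11.9
tool_pos: [0.6193, 0.1312, 0.1911]
orientation: [-1.27, 1.109, -1.109]
force: [0.8, -0.3, -0.3]
opening: 0.062
[0.6193 0.1312 0.1911] [array([ -0.6445, 156.0705,  -0.2738]), array([-0.0004,  0.0005,  0.0001])]
```

```bash
python3 -m inch '[[[-0.5,35,0,0,0,0],[0,40,0,0,0,0],[0,40,0,0,0,0],[0,25,0,0,0,0],[0,16,0,0,0,0],[0,0,0,0,0,0],[0,0,0,0,0,0]]]'; python3 -m inch '[[[0,0,0,0,0,0],[0,0,0,0,0,0],[0,0,0,0,0,0],[0,0,0,0,0,0]]]' 25 20; python3 - <<'E'
from h import *
np.set_printoptions(precision=4,suppress=True)
w=cam("wrist"); save("pics/w8.png",w["image"])
print(monitor.read_state()["tool_pos"])
E
```

```text
t: 12.78
tool_pos: [0.6208, 0.1321, 0.0362]
orientation: [-1.268, 1.108, -1.111]
force: [-0.9, 0.2, 0.2]
opening: 0.0621
t: 13.28
tool_pos: [0.6203, 0.1321, 0.0352]
orientation: [-1.269, 1.109, -1.11]
force: [-0.4, -0.4, 4.3]
opening: 0.041
[0.6203 0.1322 0.0352]
```

View pics/w8.png

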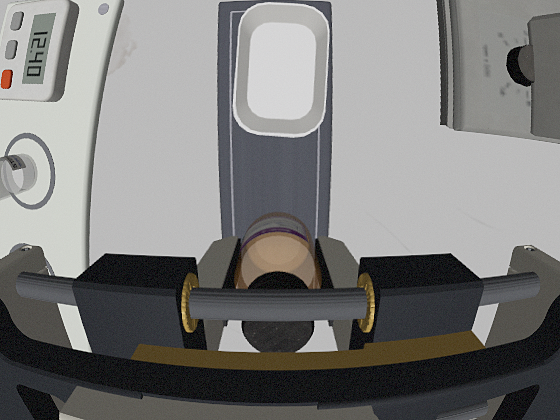

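```bash
python3 -m inch '[[[0,-15,0,0,0,0],[0,-40,0,0,0,0],[5,-45,-20,0,0,0],[20,-10,-40,0,0,0],[25,0,-40,0,0,0],[25,0,-40,0,0,0],[25,0,-40,0,0.112,0],[0,0,0,0,0.112,0]]]'; python3 -m inch '[[[0,0,0,0,0,0],[0,0,0,0,0,0]]]'; python3 - <<'E'
from h import *
np.set_printoptions(precision=4,suppress=True)
w=cam("wrist"); save("pics/w9.png",w["image"])
s=cam("scene"); save("pics/s9.png",s["image"],(130,130,330,280),4)
print(monitor.read_state()["tool_pos"],monitor.read_state()["opening"],move((.422,-.0142,.0375),np.radians(-5.2)))
E
```

```text
t: 14.32
tool_pos: [0.4524, 0.0075, 0.1446]
orientation: [-1.163, 1.28, -1.279]
force: [1.0, 0.1, -0.7]
opening: 0.0408
t: 14.58
tool_pos: [0.4551, 0.0091, 0.145]
orientation: [-1.166, 1.273, -1.273]
force: [-0.1, 0.8, -0.6]
opening: 0.0405
[0.4551 0.0092 0.1447] 0.040780480577164394 [array([ 26.2314, 107.1677, -30.8914]), array([-0.   ,  0.003, -0.   ])]
```

View pics/w9.png

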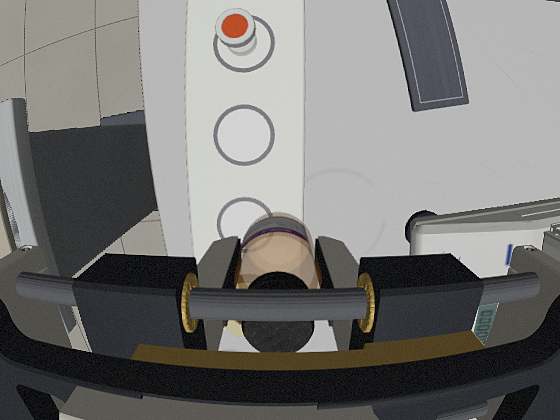

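View pics/s9.png

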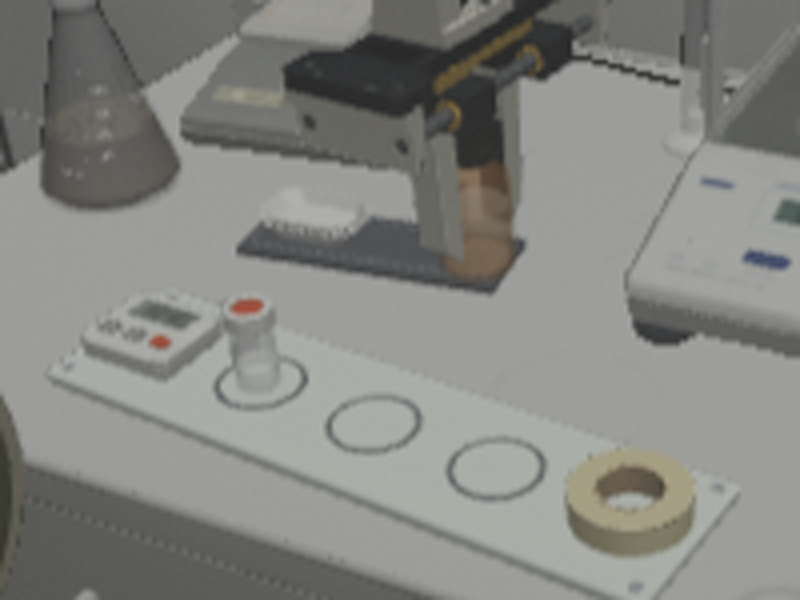

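```bash
python3 -m inch '[[[13,0,-15,0,0,0],[13,10,-16,0,0,0],[0,40,0,0,0,0],[0,30,0,0,0,0],[0,15,0,0,0,0],[0,6,0,0,0,0],[0,0,0,0,0,0],[0,0,0,0,0,0]]]'; python3 - <<'E'
from h import *
np.set_printoptions(precision=4,suppress=True)
print(monitor.read_state()["tool_pos"],monitor.read_state()["force"],move((.422,-.0142,.0375),np.radians(-5.2)))
E
```

```text
t: 15.68
tool_pos: [0.4226, -0.0143, 0.0446]
orientation: [-1.164, 1.274, -1.276]
force: [0.5, 0.4, -0.0]
opening: 0.0408
[ 0.4226 -0.0143  0.0446] [ 0.4725  0.4339 -0.0226] [array([-0.0515,  7.1435, -0.5749]), array([-0.0018,  0.001 ,  0.0001])]
```

```bash
python3 -m inch '[[[0,3,-0.3,0,0,0],[0,2.5,0,0,0,0],[0,1,0,0,0,0],[0,0,0,0,0,0],[0,0,0,0,0,0]]]'; python3 - <<'E'
from h import *
np.set_printoptions(precision=4,suppress=True)
print(monitor.read_state()["tool_pos"],monitor.read_state()["force"])
E
```

```text
t: 16.3
tool_pos: [0.4212, -0.0142, 0.0371]
orientation: [-1.165, 1.275, -1.275]
force: [-2.3, 0.7, 4.5]
opening: 0.0409
[ 0.4212 -0.0142  0.0371] [-2.3244  0.6705  4.4743]
```

```bash
python3 -m inch '[[[0,0,0,0,0,0],[0,0,0,0,0,0],[0,0,0,0,0,0]]]' 60; python3 -m inch '[[[0,-30,0,0,0,0],[0,-45,0,0,0,0],[0,-50,0,0,0,0],[40,-30,0,0,0,0],[40,0,0,0,0,0],[0,0,0,0,0,0],[0,0,0,0,0,0]]]';  python3 - <<'E'
from h import *
np.set_printoptions(precision=4,suppress=True)
c=cam("scene")
save("pics/s10.png",c["image"],(160,180,310,280),5)
w=cam("wrist"); save("pics/w10.png",w["image"])
print(monitor.read_state()["tool_pos"])
E
```

```text
t: 16.68
tool_pos: [0.4213, -0.0142, 0.0369]
orientation: [-1.165, 1.275, -1.275]
force: [-0.7, 0.4, -0.3]
opening: 0.0591
t: 17.55
tool_pos: [0.4138, -0.0934, 0.1915]
orientation: [-1.165, 1.277, -1.275]
force: [-0.2, 0.5, 0.0]
opening: 0.0601
[ 0.4139 -0.0929  0.1915]
```

View pics/s10.png

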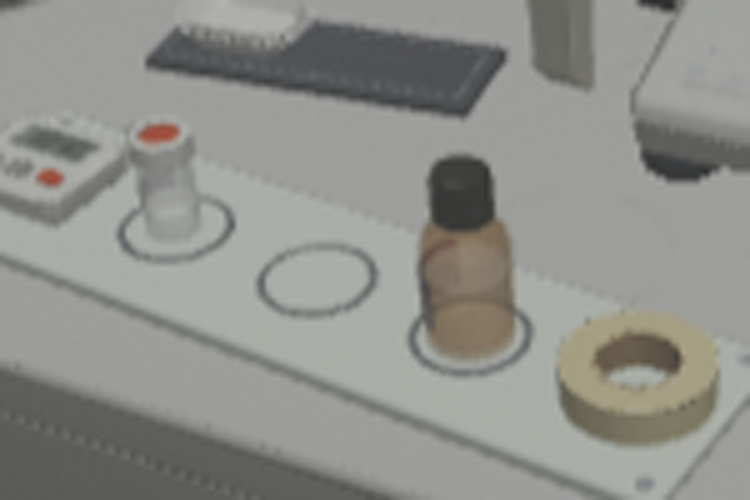

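View pics/w10.png

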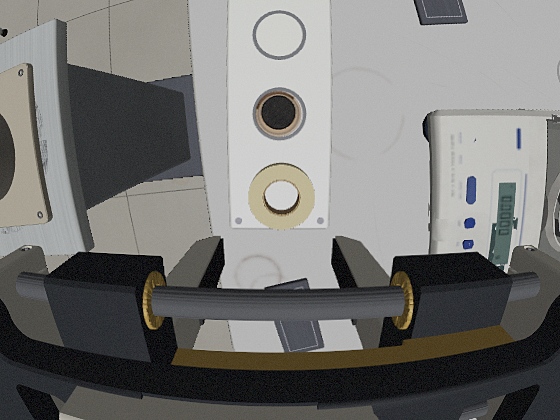

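```bash
python3 -m inch '[[[-45,0,0,0,0,0],[-55,0,5,0,0,0],[-55,0,15,0,0,0],[-55,0,20,0,0,0],[-50,0,35,0,0,0],[-40,0,45,0,0,0],[-40,0,45,0,-0.113,0],[0,0,0,0,-0.112,0]]]'; python3 -m inch '[[[0,0,0,0,0,0],[0,0,0,0,0,0]]]' 64; python3 - <<'E'
from h import *
np.set_printoptions(precision=4,suppress=True)
w=cam("wrist"); save("pics/w11.png",w["image"])
print(monitor.read_state()["tool_pos"],move((.609,.2305,.08),np.radians(7.7)))
E
```

```text
t: 18.65
tool_pos: [0.6092, 0.2334, 0.187]
orientation: [-1.278, 1.108, -1.101]
force: [-0.6, -0.8, 0.6]
opening: 0.0601
t: 18.9
tool_pos: [0.6084, 0.2304, 0.1923]
orientation: [-1.269, 1.11, -1.111]
force: [0.1, -0.8, 0.1]
opening: 0.0637
[0.6086 0.2301 0.1928] [array([ -0.2882, 112.7645,   0.379 ]), array([-0.001 , -0.0012, -0.0002])]
```

View pics/w11.png

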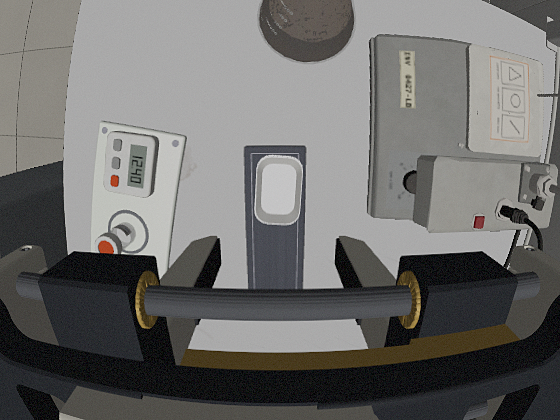

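```bash
python3 - <<'E'
from h import *
np.set_printoptions(precision=4,suppress=True)
c=cam("wrist"); s=cam("scene")
for z in (.05,.08,.1): print(onz(c,417,158,z,True),onz(c,414,225,z,True),onz(c,370,212,.04,True))
print("rim",[onz(c,*p,.025,True)[:2] for p in ((279,154),(277,225),(255,190),(304,187))])
print("yaw",)
save("pics/s11.png",s["image"],(170,90,300,210),6)
E
```

```text
[0.7381 0.2876 0.05  ] [0.751  0.2195 0.05  ] [0.7031 0.2246 0.04  ]
[0.7241 0.2888 0.08  ] [0.7357 0.2275 0.08  ] [0.7031 0.2246 0.04  ]
[0.7148 0.2896 0.1   ] [0.7254 0.2329 0.1   ] [0.7031 0.2246 0.04  ]
rim [array([0.6038, 0.2679]), array([0.6117, 0.1938]), array([0.5844, 0.2281]), array([0.6336, 0.2379])]
yaw
```

View pics/s11.png

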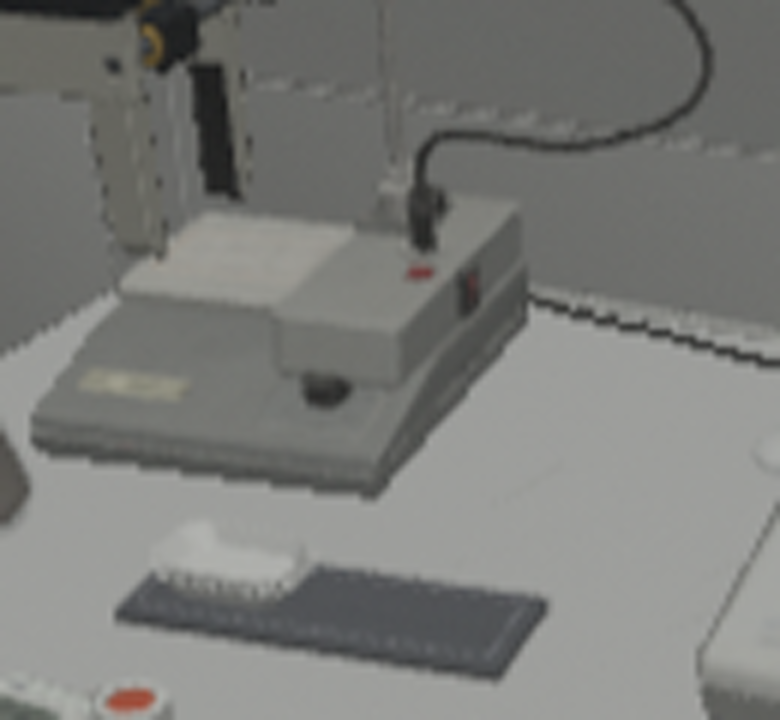

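```bash
python3 -m inch '[[[-0.5,40,0.4,0,0,0],[0,45,0,0,0,0],[0,45,0,0,0,0],[0,25,0,0,0,0],[0,11,0,0,0,0],[0,4,0,0,0,0],[0,0,0,0,0,0],[0,0,0,0,0,0]]]'; python3 - <<'E'
from h import *
np.set_printoptions(precision=4,suppress=True)
w=cam("wrist"); save("pics/w12.png",w["image"])
print(monitor.read_state()["force"],move((.609,.231,.0185),np.radians(7.7)))
E
```

```text
t: 20.05
tool_pos: [0.6103, 0.2308, 0.0236]
orientation: [-1.268, 1.108, -1.11]
force: [-0.1, 1.8, -0.1]
opening: 0.0641
[ 0.3218 -0.6204  0.4658] [array([-0.3508,  4.942 , -1.1703]), array([-0.0021,  0.0006, -0.0003])]
```

View pics/w12.png

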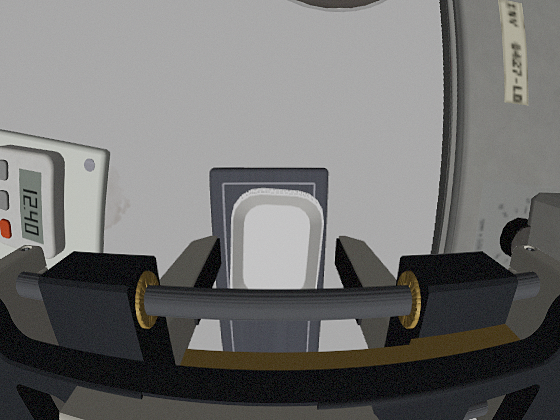

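```bash
python3 -m inch '[[[0,2.5,-0.5,0,0,0],[0,1.5,0,0,0,0],[0,0,0,0,0,0],[0,0,0,0,0,0]]]'; python3 -m inch '[[[0,0,0,0,0,0],[0,0,0,0,0,0],[0,0,0,0,0,0],[0,0,0,0,0,0]]]' 30 12;  python3 -m inch '[[[0,-10,0,0,0,0],[0,-30,0,0,0,0],[0,-50,0,0,0,0],[0,-20,0,0,0,0],[0,0,0,0,0,0]]]'; python3 - <<'E'
from h import *
np.set_printoptions(precision=4,suppress=True)
w=cam("wrist"); save("pics/w13.png",w["image"])
print(monitor.read_state()["tool_pos"])
E
```

```text
t: 20.6
tool_pos: [0.6087, 0.2304, 0.0179]
orientation: [-1.27, 1.109, -1.109]
force: [-0.4, 0.5, -0.3]
opening: 0.0637
t: 21.1
tool_pos: [0.6088, 0.2304, 0.018]
orientation: [-1.27, 1.109, -1.109]
force: [1.1, -0.1, -0.7]
opening: 0.046
t: 21.72
tool_pos: [0.6103, 0.2309, 0.1305]
orientation: [-1.266, 1.107, -1.111]
force: [0.1, -1.2, -0.0]
opening: 0.0457
[0.6089 0.2305 0.128 ]
```

View pics/w13.png

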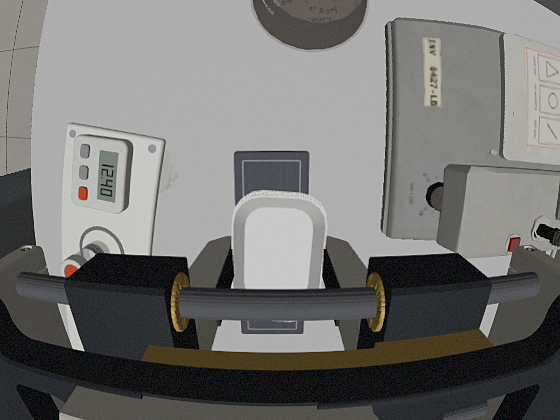

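```bash
python3 - <<'E'
from h import *
np.set_printoptions(precision=4,suppress=True)
c=cam("wrist"); s=monitor.read_state(); M=R.from_rotvec(s["orientation"]).as_matrix()
save("pics/w13c.png",c["image"],(220,170,340,330),4)
for v in (190,192,196): print(v,M.T@(onz(c,279,v,s["tool_pos"][2]+.007,True)-s["tool_pos"])*1000)
for p in ((231.5,232),(326,232)): print(p,M.T@(onz(c,*p,s["tool_pos"][2]+.007,True)-s["tool_pos"])*1000)
print(move((.4295,.0703,.10),np.radians(-5.2)))
E
```

```text
190 [-38.105   -7.0118   0.4231]
192 [-37.1286  -7.0115   0.4246]
196 [-35.1679  -7.0109   0.4277]
(231.5, 232) [-16.8242  -6.9622 -23.1608]
(326, 232) [-16.8353  -7.0488  23.8606]
[array([ 134.3976,   26.8719, -198.3386]), array([0.0018, 0.2257, 0.0005])]
```

View pics/w13c.png

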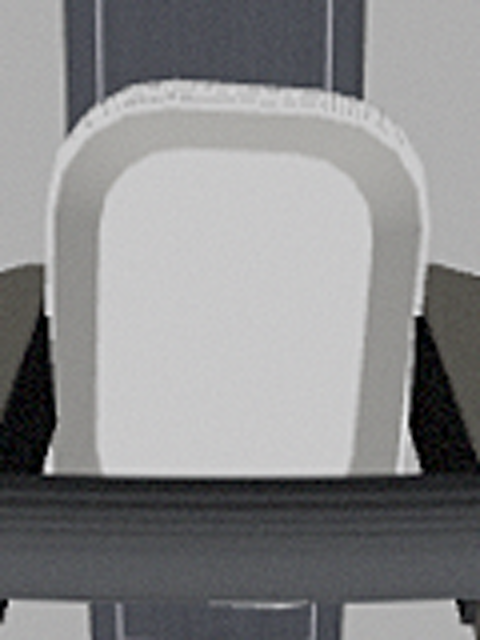

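```bash
python3 -m inch '[[[20,0,-30,0,0,0],[28,0,-42,0,0,0],[28,0,-42,0,0,0],[28,0,-42,0,0,0],[30,0,-42,0,0.113,0],[0,0,0,0,0.113,0],[0,0,0,0,0,0],[0,0,0,0,0,0]]]'; python3 - <<'E'
from h import *
np.set_printoptions(precision=4,suppress=True)
w=cam("wrist"); save("pics/w14.png",w["image"])
print(monitor.read_state()["force"],move((.4295,.0700,.0205),np.radians(-5.2)))
E
```

```text
t: 22.82
tool_pos: [0.4303, 0.0712, 0.127]
orientation: [-1.168, 1.275, -1.273]
force: [-0.6, 0.1, -0.1]
opening: 0.0455
[0.3985 0.0395 0.664 ] [array([  1.3292, 106.7995,  -0.7065]), array([0.0014, 0.0023, 0.0002])]
```

View pics/w14.png

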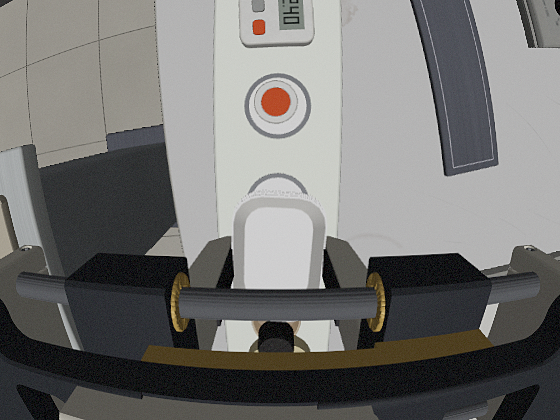

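```bash
python3 -m inch '[[[1.2,35,-0.5,0,0,0],[0,35,0,0,0,0],[0,20,0,0,0,0],[0,11,0,0,0,0],[0,0,0,0,0,0],[0,0,0,0,0,0],[0,2,0,0,0,0],[0,0,0,0,0,0]]]'; python3 - <<'E'
from h import *
np.set_printoptions(precision=4,suppress=True)
print(monitor.read_state()["force"],move((.4295,.0700,.0202),np.radians(-5.2)))
E
```

```text
t: 23.88
tool_pos: [0.4304, 0.0699, 0.0254]
orientation: [-1.164, 1.275, -1.276]
force: [0.2, 0.3, -0.8]
opening: 0.0459
[ 0.1575  0.2711 -0.8034] [array([-0.0579,  5.2211, -0.8819]), array([-0.0008, -0.0002, -0.0001])]
```

```bash
python3 -m inch '[[[0,3,-0.4,0,0,0],[0,1.5,0,0,0,0],[0,0.5,0,0,0,0],[0,0,0,0,0,0],[0,0,0,0,0,0]]]'; python3 - <<'E'
from h import *
np.set_printoptions(precision=4,suppress=True)
print(monitor.read_state()["force"],move((.4295,.0700,.0202),np.radians(-5.2)))
E
```

```text
t: 24.5
tool_pos: [0.4296, 0.0699, 0.02]
orientation: [-1.165, 1.276, -1.276]
force: [-0.2, -0.9, 0.6]
opening: 0.0457
[-0.1722 -0.9474  0.6079] [array([-0.0917, -0.1936, -0.1449]), array([-0.0001, -0.0003,  0.    ])]
```

```bash
python3 -m inch '[[[0,0.3,0,0,0,0],[0,0,0,0,0,0],[0,0,0,0,0,0],[0,0,0,0,0,0]]]' 62; python3 -m inch '[[[0,-25,0,0,0,0],[0,-45,0,0,0,0],[0,-50,0,0,0,0],[0,-45,0,0,0,0],[60,-15,0,0,0,0],[60,0,0,0,0,0],[0,0,0,0,0,0],[0,0,0,0,0,0]]]';  python3 - <<'E'
from h import *
np.set_printoptions(precision=4,suppress=True)
c=cam("scene")
save("pics/s15.png",c["image"],(160,180,310,280),5)
w=cam("wrist"); save("pics/w15.png",w["image"])
print(monitor.read_state()["tool_pos"])
E
```

```text
t: 25.0
tool_pos: [0.4296, 0.0699, 0.0197]
orientation: [-1.165, 1.276, -1.276]
force: [-0.3, -0.1, 0.3]
opening: 0.0619
t: 26.0
tool_pos: [0.4186, -0.0494, 0.1995]
orientation: [-1.164, 1.277, -1.276]
force: [-0.4, 0.3, 1.1]
opening: 0.0617
[ 0.4187 -0.0484  0.1994]
```

View pics/s15.png

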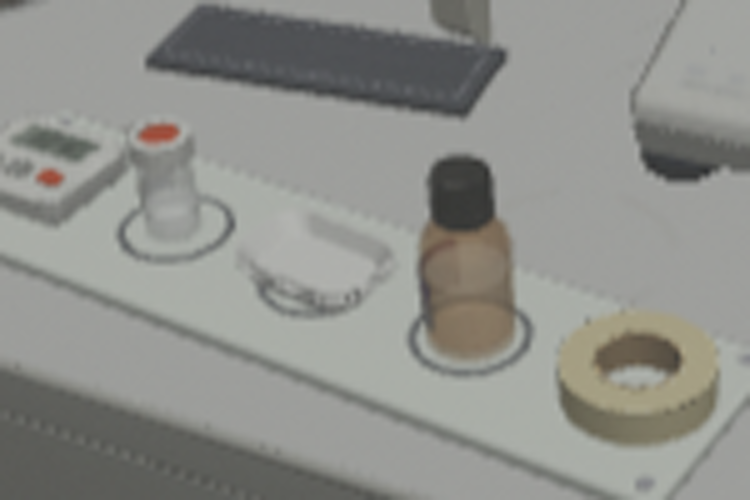

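View pics/w15.png

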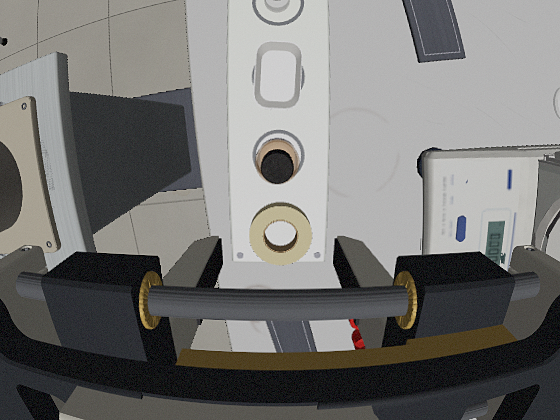

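```bash
python3 - <<'E'
from h import *
np.set_printoptions(precision=4,suppress=True)
c=cam("wrist"); save("pics/w15c.png",c["image"],(225,0,335,200),4)
E
```

```text
(no output)
```

View pics/w15c.png

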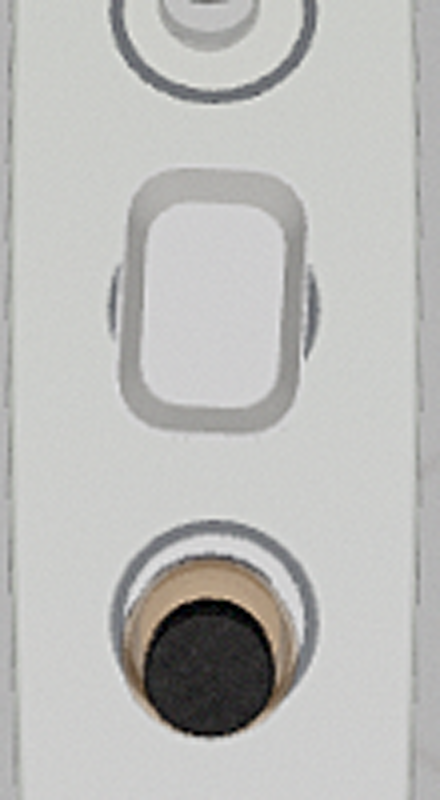

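```bash
python3 - <<'E'
from h import *
np.set_printoptions(precision=4,suppress=True)
c=cam("wrist")
W=lambda a,b:((a+.5)/4-.5+225,(b+.5)/4-.5)
f=lambda a,b,z:onz(c,*W(a,b),z,True)[:2]
print("boats mid",np.mean([f(128,300,.027),f(300,300,.027)],0),np.mean([f(220,168,.027),f(205,432,.027)],0),"floor",f(214,305,.013))
print("ring sides",f(112,305,.01),f(320,305,.01))
print("bottle cap",f(209,668,.1),"ring R sides",f(113,622,.01),f(319,622,.01), "body l/r",f(124,640,.06),f(300,640,.06))
print(move((.4205,-.2650,.2),np.radians(10)))
E
```

```text
boats mid [0.4283 0.0697] [0.428  0.0701] floor [0.4284 0.0702]
ring sides [0.4018 0.0733] [0.4562 0.0685]
bottle cap [ 0.4199 -0.0139] ring R sides [ 0.394  -0.0114] [ 0.4489 -0.0163] body l/r [ 0.4004 -0.0111] [ 0.4406 -0.0147]
[array([215.6658,  -0.6317,  20.9669]), array([ 0.0005, -0.2633, -0.0003])]
```

```bash
python3 -m inch '[[[45,0,4,0,0,0],[55,0,5,0,0,0],[55,0,6,0,0,0],[55,0,6,0,-0.13,0],[5,0,0,0,-0.13,0],[0,0,0,0,0,0],[0,0,0,0,0,0]]]' 66; python3 - <<'E'
from h import *
np.set_printoptions(precision=4,suppress=True)
c=cam("wrist"); save("pics/w16.png",c["image"],(235,110,335,260),5)
print(monitor.read_state()["tool_pos"],move((.4205,-.2650,.2),np.radians(10)))
E
```

```text
t: 27.08
tool_pos: [0.4211, -0.2644, 0.1995]
orientation: [-1.284, 1.085, -1.084]
force: [-0.5, 1.0, -0.3]
opening: 0.0661
[ 0.4211 -0.2645  0.1996] [array([ 0.4213, -0.376 , -0.6916]), array([ 0.    , -0.006 , -0.0002])]
```

View pics/w16.png

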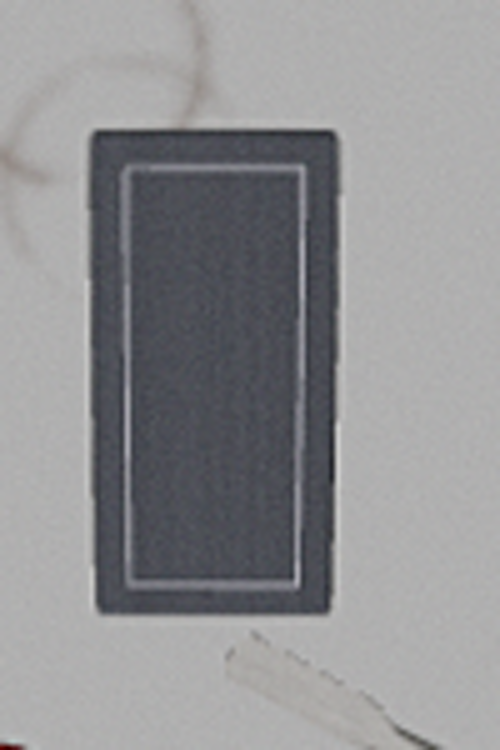

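```bash
cat >> h.py <<'E'
def rect(c,pts,z,fish=True):
    P=np.array([onz(c,*p,z,fish)[:2] for p in pts])  # TL,TR,BR,BL
    y=(P[0]-P[3])+(P[1]-P[2]); x=(P[1]-P[0])+(P[2]-P[3])
    return P.mean(0),np.degrees(np.arctan2(-y[0],y[1])),np.degrees(np.arctan2(x[1],x[0])),np.linalg.norm(x)/2,np.linalg.norm(y)/2
E
python3 - <<'E'
from h import *
np.set_printoptions(precision=4,suppress=True)
c=cam("wrist")
W=lambda a,b:((a+.5)/5-.5+235,(b+.5)/5-.5+110)
r=rect(c,[W(92,130),W(339,130),W(331,613),W(98,613)],.008); print(r)
print(rect(c,[W(124,166),W(304,166),W(298,587),W(127,587)],.008))
print(move((*(r[0]+[.0015,0]),.01),np.radians(r[1])))
E
```

```text
(array([ 0.4197, -0.2632]), np.float64(9.56632680463473), np.float64(9.689379012405015), np.float64(0.052876292108800856), np.float64(0.10853893417375145))
(array([ 0.4194, -0.2641]), np.float64(9.469430595543633), np.float64(9.687512275798495), np.float64(0.03859020665921837), np.float64(0.09445341338035113))
[array([ -1.2987, 189.7267,   0.2969]), array([-0.0001,  0.0019, -0.    ])]
```

```bash
python3 -m inch '[[[0,45,0.3,0,0,0],[0,50,0,0,0,0],[0,45,0,0,0,0],[0,25,0,0,0,0],[0,10,0,0,0,0],[0,6,0,0,0,0],[0,0,0,0,0,0],[0,0,0,0,0,0]]]'; python3 - <<'E'
from h import *
np.set_printoptions(precision=4,suppress=True)
c=cam("wrist"); save("pics/w17.png",c["image"])
print(monitor.read_state()["tool_pos"],move((.4212,-.2645,.010),np.radians(9.6)))
E
```

```text
t: 28.18
tool_pos: [0.4219, -0.2662, 0.0199]
orientation: [-1.284, 1.082, -1.086]
force: [-0.2, -0.2, 0.2]
opening: 0.0662
[ 0.4218 -0.2662  0.0198] [array([-1.7524,  9.8143, -0.2881]), array([-0.0013,  0.0014,  0.0015])]
```

View pics/w17.png

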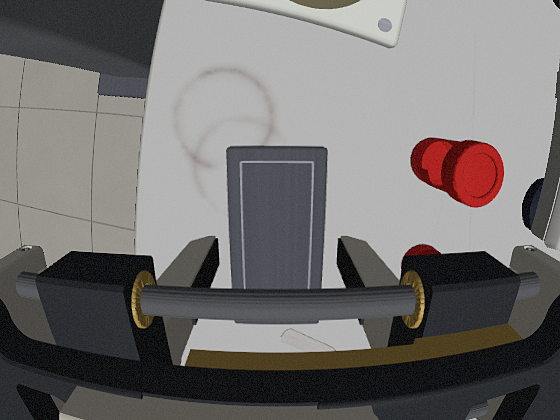

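```bash
python3 - <<'E'
from h import *
np.set_printoptions(precision=4,suppress=True)
c=cam("wrist"); s=monitor.read_state(); M=R.from_rotvec(s["orientation"]).as_matrix()
for p in [(278,147),(278,322.5),(228,200),(326.5,200)]: print(M.T@(onz(c,*p,.008,True)-s["tool_pos"])*1000)
E
```

```text
[-57.1052  11.5967  -0.873 ]
[49.6843 11.7323 -0.7629]
[-28.814   11.6019 -27.787 ]
[-28.8345  11.6624  25.2856]
```

```bash
python3 -m inch '[[[-2.5,5,0,0,0,0],[0,3,0,0,0,0],[0,0,0,0,0,0],[0,0,0,0,0,0]]]'; python3 - <<'E'
from h import *
np.set_printoptions(precision=4,suppress=True)
print(monitor.read_state()["tool_pos"],monitor.read_state()["force"],move((.4212,-.264,.010),np.radians(9.6)))
E
```

```text
t: 28.78
tool_pos: [0.4206, -0.2631, 0.0106]
orientation: [-1.284, 1.084, -1.084]
force: [0.2, 0.3, 0.2]
opening: 0.0659
[ 0.4206 -0.2631  0.0106] [0.1619 0.336  0.2359] [array([0.9648, 0.6353, 0.4809]), array([ 0.0001,  0.0014, -0.0001])]
```

```bash
python3 -m inch '[[[0,0.5,0.3,0,0,0],[0,0,0,0,0,0]]]';python3 -m inch '[[[0,0,0,0,0,0],[0,0,0,0,0,0],[0,0,0,0,0,0],[0,0,0,0,0,0]]]' 40 45; python3 -m inch '[[[0,-8,0,0,0,0],[0,-20,0,0,0,0],[0,-40,0,0,0,0],[0,-50,0,0,0,0],[0,-50,0,0,0,0],[0,0,0,0,0,0],[0,0,0,0,0,0]]]'; python3 - <<'E'
from h import *
np.set_printoptions(precision=4,suppress=True)
c=cam("wrist"); save("pics/w18.png",c["image"]); s=cam("scene"); save("pics/s18.png",s["image"],(250,100,450,320),3.6)
print(monitor.read_state()["tool_pos"],monitor.read_state()["force"])
E
```

```text
t: 29.02
tool_pos: [0.4209, -0.2631, 0.0102]
orientation: [-1.284, 1.084, -1.084]
force: [-0.3, -0.9, 0.3]
opening: 0.0659
t: 29.52
tool_pos: [0.4209, -0.2631, 0.0102]
orientation: [-1.284, 1.084, -1.084]
force: [-0.1, 0.4, 0.2]
opening: 0.0533
t: 30.4
tool_pos: [0.4204, -0.2627, 0.1773]
orientation: [-1.284, 1.085, -1.083]
force: [0.4, 0.3, -4.6]
opening: 0.0531
[ 0.4197 -0.2621  0.1758] [-0.2383  0.1615 -3.7077]
```

View pics/w18.png

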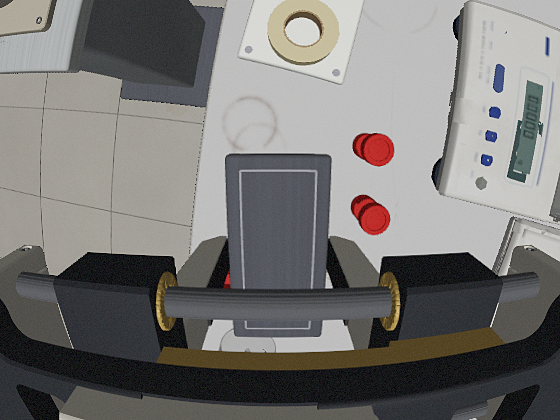

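View pics/s18.png

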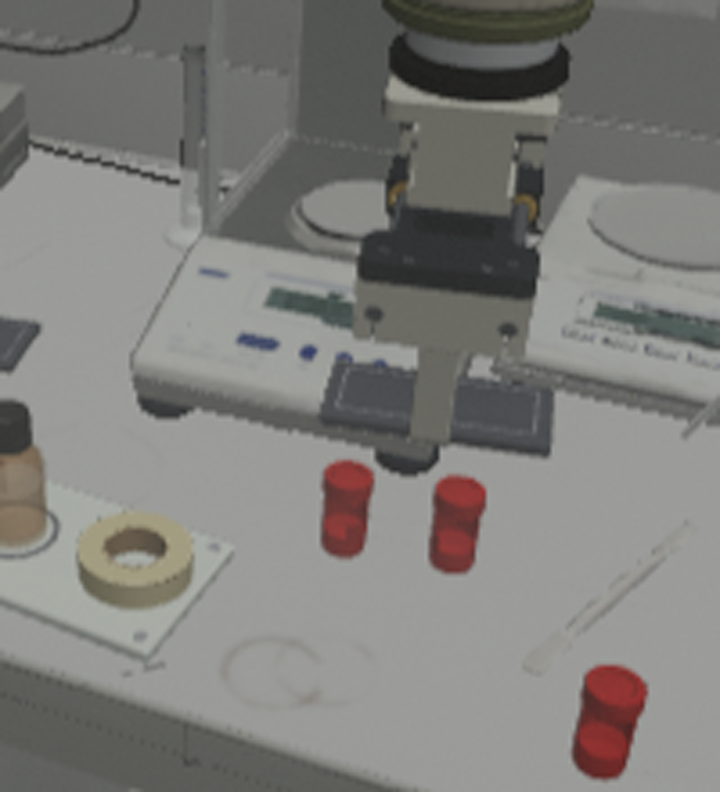

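```bash
python3 - <<'E'
from h import *
np.set_printoptions(precision=4,suppress=True)
c=cam("wrist"); s=monitor.read_state(); M=R.from_rotvec(s["orientation"]).as_matrix()
save("pics/w18c.png",c["image"],(220,140,340,350),3.8)
for p in [(278,155),(278,336),(227,220),(329.5,220)]: print(M.T@(onz(c,*p,s["tool_pos"][2]-.0022,True)-s["tool_pos"])*1000)
print(move((.425,.08,.18)))
E
```

```text
[-53.9564   2.3665  -1.0128]
[52.867   2.0422 -0.9072]
[-20.5436   2.3387 -27.3847]
[-20.6208   2.191   25.6594]
[array([-336.3976,   -3.3259,   62.7543])]
```

View pics/w18c.png

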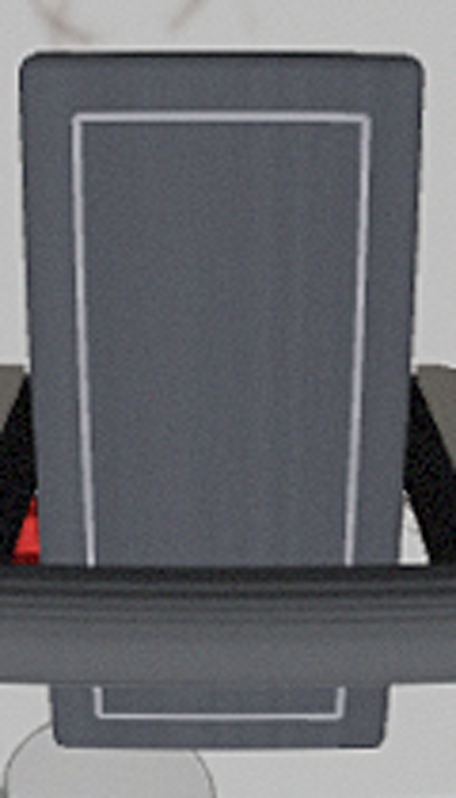

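```bash
python3 -m inch '[[[-35,0,5,0,0,0],[-50,0,8,0,0,0],[-55,0,10,0,0,0],[-55,0,10,0,0,0],[-55,0,10,0,0,0],[-50,0,10,0,0,0],[-40,0,10,0,0.033,0],[0,0,0,0,0,0]]]'; python3 - <<'E'
from h import *
np.set_printoptions(precision=4,suppress=True)
c=cam("wrist"); save("pics/w19.png",c["image"])
print(monitor.read_state()["tool_pos"],move((.58,.12,.15),np.radians(7.7)))
E
```

```text
t: 31.55
tool_pos: [0.4247, 0.0851, 0.1767]
orientation: [-1.274, 1.108, -1.104]
force: [-0.4, -0.5, -4.3]
opening: 0.0526
[0.4248 0.0836 0.1768] [array([-14.5302,  26.3657, 158.8115]), array([0.0027, 0.005 , 0.0001])]
```

View pics/w19.png

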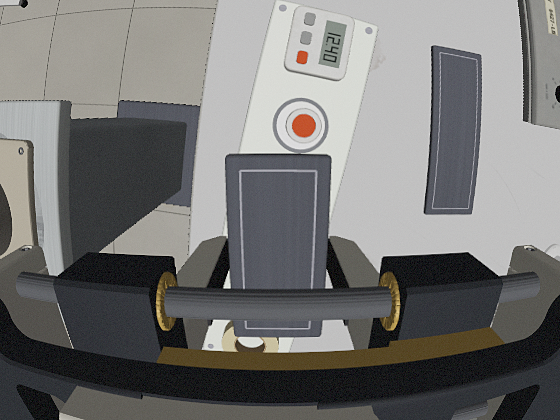

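```bash
python3 -m inch '[[[5,0,40,0,0.005,0],[5,0,45,0,0,0],[5,0,40,0,0,0],[0,0,0,0,0,0],[0,0,0,0,0,0]]]'; python3 - <<'E'
from h import *
np.set_printoptions(precision=4,suppress=True)
c=cam("wrist"); save("pics/w20.png",c["image"]); save("pics/w20c.png",c["image"],(240,0,400,200),4)
print(monitor.read_state()["tool_pos"])
E
```

```text
t: 32.22
tool_pos: [0.5509, 0.0831, 0.1769]
orientation: [-1.27, 1.115, -1.112]
force: [-0.6, 0.1, -3.7]
opening: 0.053
[0.5508 0.0833 0.1774]
```

View pics/w20.png

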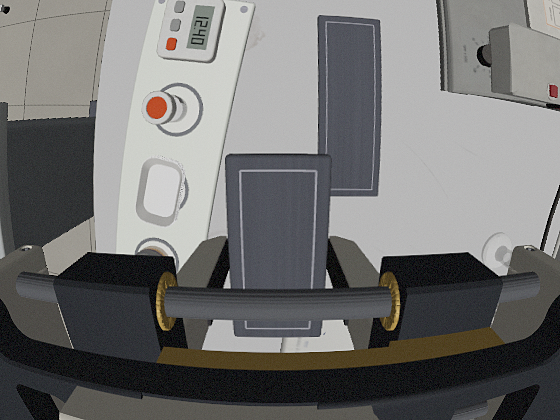

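View pics/w20c.png

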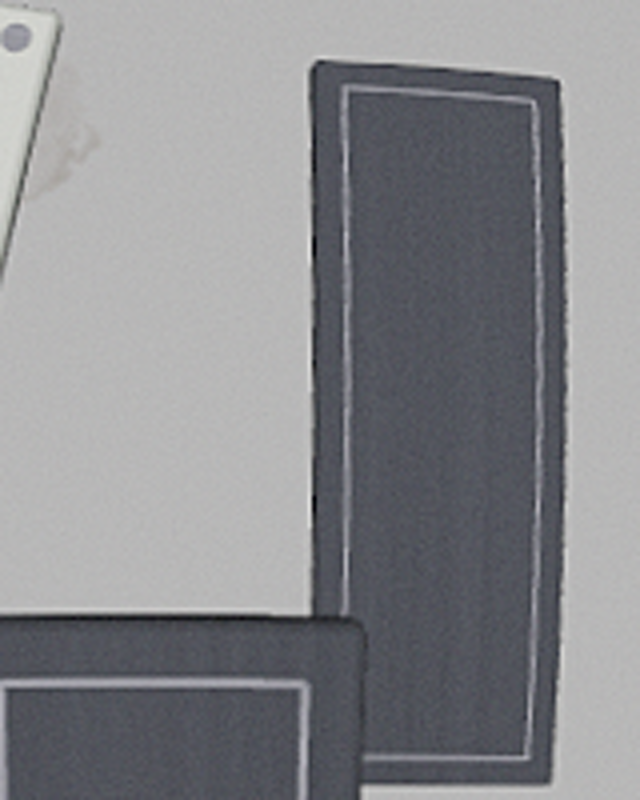

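```bash
python3 - <<'E'
from h import *
np.set_printoptions(precision=4,suppress=True)
c=cam("wrist"); s=cam("scene")
W=lambda a,b:((a+.5)/4-.5+240,(b+.5)/4-.5)
f=lambda a,b:onz(c,*W(a,b),.008,True)[:2]
TL,TR,BR=f(313,60),f(561,79),f(551,784); print(TL,TR,BR,(TL+BR)/2,np.linalg.norm(TR-TL),np.linalg.norm(TR-BR))
print(np.degrees(np.arctan2(-(TR-BR)[0],(TR-BR)[1])),np.degrees(np.arctan2((TR-TL)[1],(TR-TL)[0])))
a,b,d=f(343,85),f(536,101),f(529,760); print("line",(a+d)/2,np.degrees(np.arctan2(-(b-d)[0],(b-d)[1])))
S=lambda a,b:((a+.5)/5-.5+160,(b+.5)/5-.5+180)
P=[S(201,4),S(506,47),S(466,110),S(147,62)]
print("scene",rect(s,[P[0],P[0],P[1],P[1]],.008)[0],[onz(s,*p,.008)[:2] for p in P],np.mean([onz(s,*p,.008)[:2] for p in P],0))
save("pics/s20.png",s["image"],(150,140,330,270),4.4)
st=monitor.read_state(); M=R.from_rotvec(st["orientation"]).as_matrix();print(np.degrees(np.arctan2(M[1,2],M[0,2])))
E
```

```text
[0.5656 0.2699] [0.6302 0.2786] [0.655  0.0922] [0.6103 0.1811] 0.0651752928916633 0.18801523906293427
7.584158667902205 7.708476031888302
line [0.6108 0.181 ] 7.7418522031741785
scene [0.6409 0.1846] [array([0.6269, 0.2741]), array([0.6541, 0.09  ]), array([0.5877, 0.0786]), array([0.5606, 0.2632])] [0.6073 0.1765]
7.485184047707367
```

View pics/s20.png

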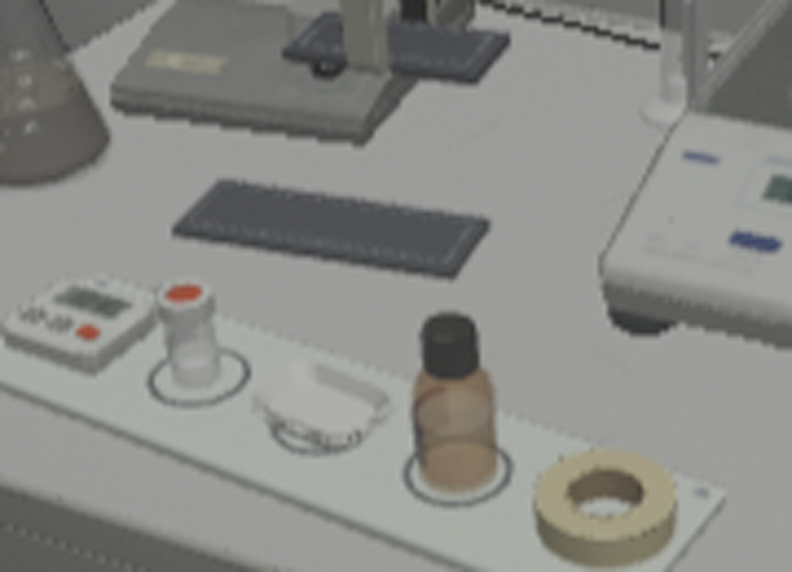

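```bash
python3 - <<'E'
from h import *
print(move((.612,.1805,.1),np.radians(7.65)))
E
python3 -m inch '[[[-22,12,18,0,-0.003,0],[-32,25,27,0,0,0],[-32,25,25,0,0,0],[-2,15,3,0,0,0],[0,0,0,0,0,0],[0,0,0,0,0,0]]]'; python3 - <<'E'
from h import *
np.set_printoptions(precision=4,suppress=True)
c=cam("wrist"); save("pics/w21.png",c["image"])
print(move((.612,.1805,.0182),np.radians(7.65)))
E
```

```text
[array([-87.90514349,  78.15823687,  73.10890293]), array([ 2.95285630e-04, -2.87656881e-03,  8.21850216e-05])]
t: 33.12
tool_pos: [0.6125, 0.1804, 0.1025]
orientation: [-1.269, 1.11, -1.111]
force: [-0.2, 0.9, -3.3]
opening: 0.053
[array([-0.1647, 84.6351, -0.9975]), array([-0.002 , -0.0004,  0.0001])]
```

View pics/w21.png

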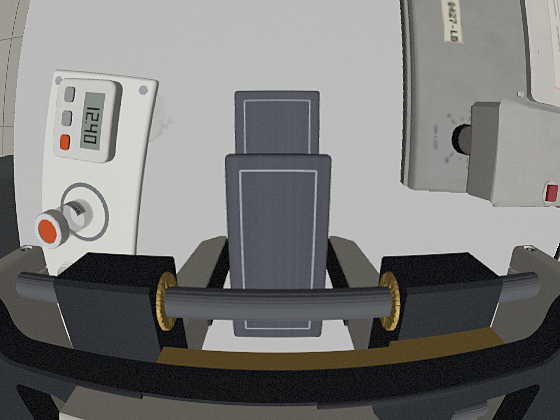

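```bash
python3 -m inch '[[[0,25,-0.5,0,0,0],[0,25,0,0,0,0],[0,15,0,0,0,0],[0,8,0,0,0,0],[0,3,0,0,0,0],[0,0,0,0,0,0],[0,0,0,0,0,0]]]'; python3 - <<'E'
from h import *
np.set_printoptions(precision=4,suppress=True)
c=cam("wrist"); save("pics/w22.png",c["image"]); save("pics/w22c.png",c["image"],(200,90,360,350),3)
print(monitor.read_state()["tool_pos"],move((.612,.1805,.0182),np.radians(7.65)))
E
```

```text
t: 34.05
tool_pos: [0.6125, 0.1814, 0.0261]
orientation: [-1.268, 1.109, -1.11]
force: [-0.7, 1.1, -3.2]
opening: 0.0533
[0.6125 0.1814 0.026 ] [array([ 0.7992,  7.8285, -0.5736]), array([-0.0013,  0.0006, -0.0001])]
```

View pics/w22c.png

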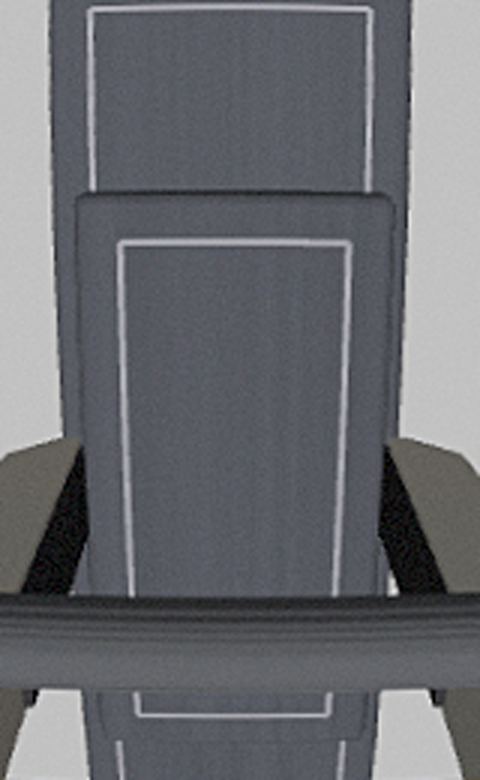

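```bash
python3 -m inch '[[[0.8,3,-0.6,0,0,0],[0,3,0,0,0,0],[0,1,0,0,0,0],[0,0,0,0,0,0],[0,0,0,0,0,0]]]'; python3 - <<'E'
from h import *
np.set_printoptions(precision=4,suppress=True)
c=cam("wrist"); s=monitor.read_state(); M=R.from_rotvec(s["orientation"]).as_matrix()
print(s["tool_pos"],s["force"]); save("pics/w23c.png",c["image"],(200,60,360,400),2.3)
save("pics/w23.png",c["image"])
E
```

```text
t: 34.72
tool_pos: [0.6113, 0.1803, 0.0183]
orientation: [-1.27, 1.11, -1.11]
force: [-2.7, -1.1, -0.0]
opening: 0.0533
[0.6113 0.1803 0.0183] [-2.3443 -1.495   0.208 ]
```

View pics/w23.png

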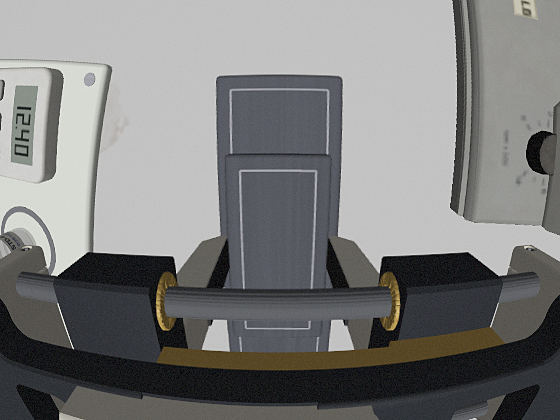

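```bash
python3 - <<'E'
from h import *
np.set_printoptions(precision=4,suppress=True)
c=cam("wrist"); s=monitor.read_state(); M=R.from_rotvec(s["orientation"]).as_matrix()
f=lambda u,v,z:M.T@(onz(c,u,v,z,True)-s["tool_pos"])*1000
save("pics/w23c.png",c["image"],(205,60,355,180),5)
for n,a in dict(lf=(279,75,.008),sf=(278,154.5,.016)).items(): print(n,f(*a))
E
```

```text
lf [-94.4921  10.2726  -0.5055]
sf [-54.1434   2.2753  -0.9955]
```

View pics/w23c.png

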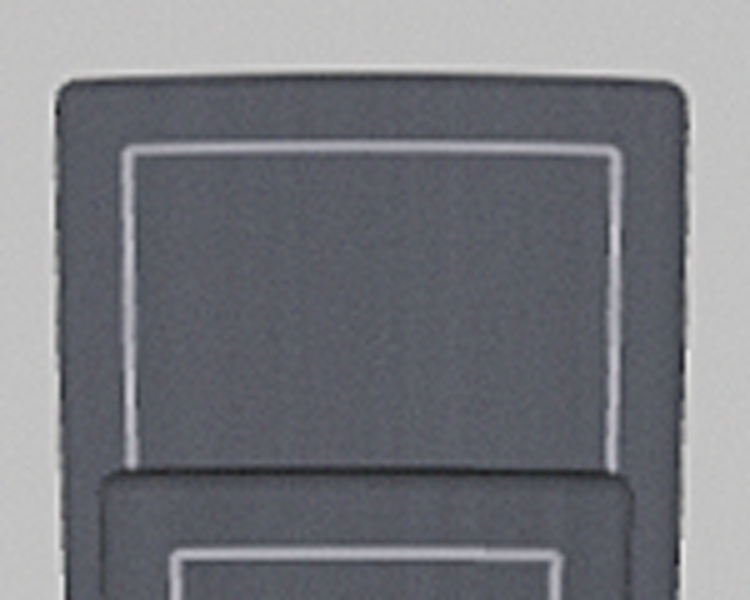

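```bash
python3 -m inch '[[[0,0.2,0.3,0,0,0],[0,0,0,0,0,0]]]'; python3 -m inch '[[[0,0,0,0,0,0],[0,0,0,0,0,0],[0,0,0,0,0,0]]]' 66; python3 -m inch '[[[0,-10,0,0,0,0],[0,-30,0,0,0,0],[0,-50,0,0,0,0],[0,-50,0,0,0,0],[40,-10,-40,0,0,0],[20,-10,-50,0,0,0],[0,0,0,0,0,0],[0,0,0,0,0,0]]]'; python3 - <<'E'
from h import *
np.set_printoptions(precision=4,suppress=True)
c=cam("wrist"); save("pics/w24.png",c["image"]);save("pics/w24c.png",c["image"],(280,0,440,180),4)
s=cam("scene"); save("pics/s24.png",s["image"],(150,140,330,270),4.4)
print(monitor.read_state()["tool_pos"])
E
```

```text
t: 35.08
tool_pos: [0.6116, 0.1804, 0.0182]
orientation: [-1.27, 1.11, -1.11]
force: [-5.0, -1.0, 3.1]
opening: 0.0529
t: 35.45
tool_pos: [0.6121, 0.1805, 0.0182]
orientation: [-1.269, 1.109, -1.11]
force: [-0.2, 0.1, -0.7]
opening: 0.0658
t: 36.45
tool_pos: [0.5313, 0.109, 0.1792]
orientation: [-1.267, 1.109, -1.111]
force: [-0.4, 1.2, -0.6]
opening: 0.0663
[0.5316 0.1093 0.1786]
```

View pics/w24.png

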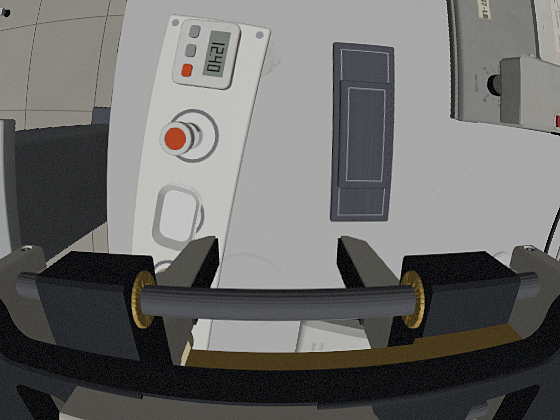

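View pics/s24.png

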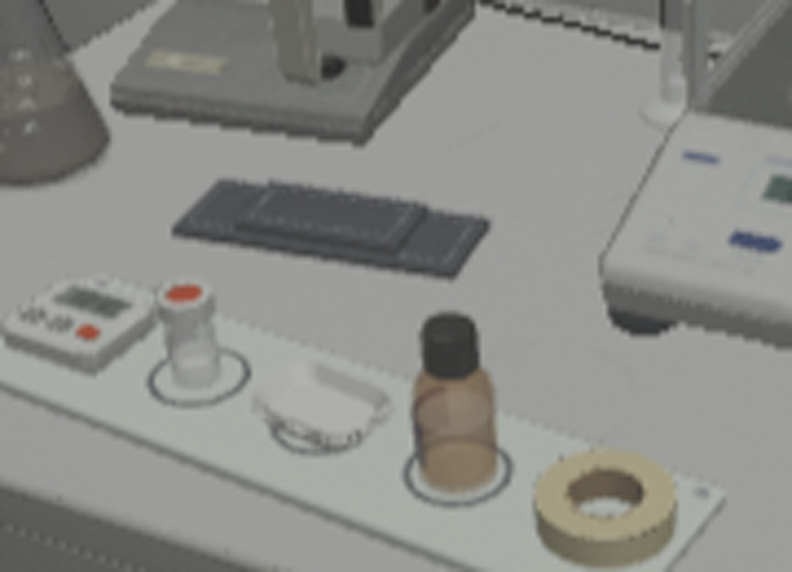

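View pics/w24c.png

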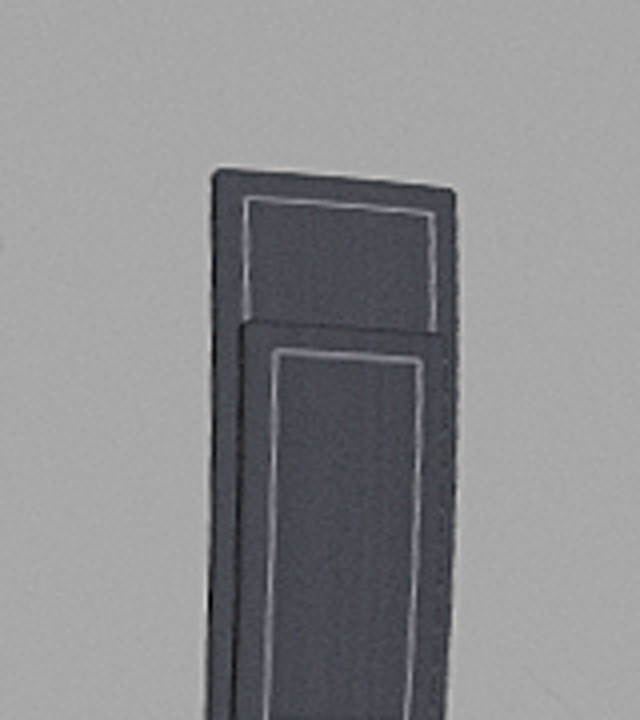

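```bash
python3 - <<'E'
from h import *
c=cam("wrist"); save("pics/w25c.png",c["image"],(310,30,410,230),4)
E
```

```text
(no output)
```

View pics/w25c.png

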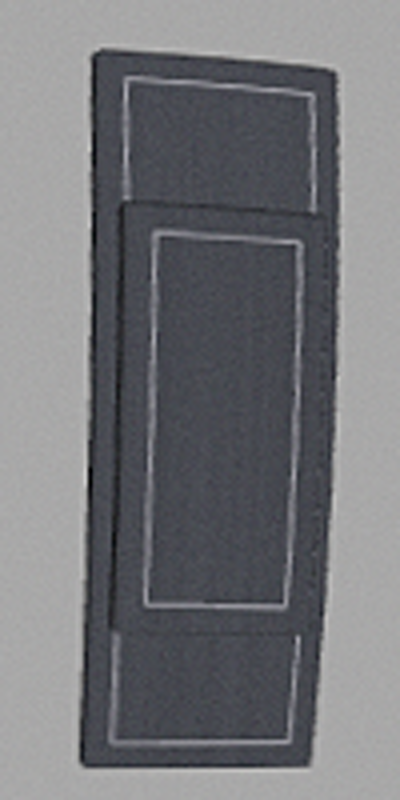

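```bash
python3 - <<'E'
from h import *
c=cam("wrist")
W=lambda a,b:((a+.5)/4-.5+310,(b+.5)/4-.5+30)
print(rect(c,[W(125,77),W(315,95),W(291,743),W(110,743)],.008))
print(rect(c,[W(94,50),W(336,71),W(313,767),W(80,766)],.008))
print(rect(c,[W(155,232),W(302,241),W(285,606),W(146,604)],.016))
E
```

```text
(array([0.61029509, 0.1806057 ]), np.float64(7.598715342816173), np.float64(7.2517869538373345), np.float64(0.05075100683109371), np.float64(0.17359272669842005))
(array([0.60964662, 0.18071909]), np.float64(7.783019434926672), np.float64(7.3243017122309695), np.float64(0.06519386648163825), np.float64(0.18726891978772142))
(array([0.60990944, 0.17968528]), np.float64(7.351244825040118), np.float64(7.848998183191136), np.float64(0.037770002263630635), np.float64(0.09367534558258979))
```

The small plate is within about 1 mm and 0.3° of the middle of the large plate, which hasn't moved. The gripper touches nothing, so I'm handing in.

```bash
python3 - <<'E'
from h import *
s=monitor.read_state(); print(s["t"],s["force"]); print(robot.close_job())
E
```

```text
36.65 [-0.6092836  -0.56580323  0.34714213]
the job is handed in; nothing more can be done
None
```

I set out all three samples on the board and laid the emptied small plate on the middle of the large one. I handed the job in at 36.7 s, with the gripper clear of everything.

- **Order:** vial to the left ring next to the timer, then bottle to the right ring next to the tape roll, then boats to the middle ring, and last the small plate.
- **Rings:** the wrist camera put the vial and the bottle each about 1 mm off centre, and the boats under 0.5 mm. Vial and bottle stand upright.
- **Plates:** the small plate is about 1 mm and 0.3° off the middle of the large plate. The large plate reads the same as before to within about 1 mm.
- **Left alone:** the timer, the tape roll and the red look-alikes look unmoved in the pictures; I did not measure them again.
- **Disagreements between cameras:** the scene camera read some positions 2–4 mm differently from the wrist camera, including the vial's cap and the plate centres. The wrist camera itself read about 1–1.5 mm short in x compared with where parts sat in the jaws. I allowed for this when placing, and no check failed.

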